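# Put the ink pads away in the hooded case

### The arm

A 6-joint arm with a two-finger parallel gripper is mounted at the origin on the work surface; the furniture and walls round the work are solid. World frame = base frame: x ahead of the robot, y to its left, z up, the work surface at z = 0. Lengths are in mm, angles in rad, forces in N, time in s.
With the tool pointing down it reaches from about 375 to 900 mm from the base axis. Payload 3.1 kg.
Tool frame: the origin (TCP) lies between the finger pads; the fingertips stand 17 mm ahead of it and the grasp point (between the pads) lies 2 mm behind it; z points along the fingers, y is the direction in which the jaws open and shut (so a half turn about z gives the same grasp; the last joint's range is limited). The gripper opens to 85 mm and grips with 20 to 120 N. Pads are 22 mm wide; open, the fingers measure 114 mm over their backs; the gripper's body (76 mm by 85 mm) begins 54 mm behind the grasp point. The pads swing forward as they close: fully open they stand 13 mm farther back than shut.
Start: joints at [-1.415, 0.527, 1.433, -0, 1.181, -0.178], TCP at [205.385, -590.266, 248.31] pointing down, gripper open.
Joint ranges: [-3.08, 3.08], [-0.75, 2.2], [0.22, 2.44], [-1.43, 4.57], [0, 2.65], [-2.85, 2.85]. Speed limits (rad/s): [2.79, 2.79, 3.14, 3.14, 3.14, 3.14].

### API

Orientations are given as a rotation vector (axis times angle).
In Python, from rig import manip gives the robot as it stands.
- The arm moves only by the tool move_arm, never from a script. Its argument "increments" is a list of rows, each a list of 7 numbers: the shift along the tool's x, y, z in units of 0.3 m (1.0 is 0.3 m), then the turn, a rotation vector about the tool's x, y, z in units of pi rad (1.0 is pi rad), then the finger opening in mm, from 0 to 85.4. In form: [[dx, dy, dz, rx, ry, rz, claw], ...]. A call has exactly 5 rows; each row is the pose to reach, as a shift and turn from the pose commanded when the call began, along the tool's axes at that moment, turning the shorter way round; what a row does not reach only later rows make up. A row lasts 1/10 s, in which the tool goes at most 50 mm and 8.59 degrees, less where a joint would pass 70% of its speed; a pose out of reach is approached as far as the arm can. A call with a number of a shift or a turn outside -1 to 1 is refused whole. A call with a gripper value outside its range is refused whole. The fingers move at their own pace and stop on an object; "grip_force" is the grip in N (left out, the last holds). Time passes only in rows, so rows that repeat a pose let the fingers close, or fill a call up. It gives the time, the measured TCP pose, the force and the opening at its end, in the units of the state.
- manip.state(): the state, without advancing time (a new reading comes with each control period).
- manip.read_camera(name): name is "scene" or "top" or "wrist"; returns a dict with "color" (384x512x3 uint8, blue, green, red), "fx", "fy", "cx", "cy" (pixels), "rvec" (rotation vector, rad) and "tvec" (3), from world to camera coordinates, as OpenCV has them. Camera axes: x right, y down, z forward; pixel columns grow to the right and rows downward; lengths in mm; the calibration is good to about 2 mm. A picture is of the moment at which its call begins. There is no depth.
- manip.job_done(): hands the job in, once; it reports no verdict.
Trained networks look in a picture, given as the dict that the camera call returned (one of the last four; its "shot" number tells which), for a name from the list of things; names that differ only in an ending like _2 or _b are one class to them, and where a whole thing is asked for, a point or a joint stands for the part that bears it (a point fixed in the world has none). Each returns a list of dicts, best first, with "confidence" (0 to 1); they miss things now and then, are a little off and sometimes report something else, mostly with a low value. They report only what shows in the picture. A call takes as long as a camera call. They do not tell look-alikes from the thing itself.
- manip.spot_in(name, picture): "bbox" ([centre column, centre row, width, height] in pixels, round what is visible of it).
- manip.tip_of(name, picture): "uv" ([column, row] in pixels: a listed point, or the origin of a listed thing).
The state is a dict: "t": time; "joint_positions": joint angles; "qd": joint speeds; "joint_efforts": joint torques, N m; "ee_pos": TCP position; "tool_rot": TCP orientation; "force": force on the tool from outside, world axes, zero at the start; "moment": the same for the moment, N m; "grip_width": finger opening in mm.
Only numpy, scipy, OpenCV 4.12 (cv2) and the standard library are available. Lean on these libraries where they do the work, as an engineer would, in place of code of your own. Each camera call takes 0.05 s, during which the arm holds its last target. There are 200 camera calls.

### The job

Put all the ink pads lying on the desk away in the grey storage case: stack them flat in one neat, square pile in the middle of its tray, with the pads' long sides running from the front of the case to its hinge. Then close the clear hood fully, and only when it is shut swing the clamp all the way down onto it. Leave the timer, the label roll and the stapler where they are.

Things in the scene. Friction and masses are not known exactly. Their poses are not given: they have to be found in the camera images.
- case: Grey storage case fixed to the desk, hinge side to the robot's left, front to its right. Open tray 170 x 150 mm (x by y); walls 5 mm thick, tops 32 mm above the desk; inner floor 160 x 140 mm, 5 mm above the desk. Origin under its centre at desk level; x from its front to its hinge side, z up, y towards the robot. Clear hood on the hinge; steel swing clamp at the front wall, at the end away from the robot.
- tray (a point): Centre of the tray's inner floor, 5 mm above the desk; axes as the case. (To the robot's left stands a fixed computer screen, 0.41 m tall, its face at x = 0.23 m, from y = 0.18 m outwards: keep the arm's elbow clear of it.)
- hood (a joint): Angle of the clear hood: 0 fully shut on the tray, growing as it opens up and over to the hinge side, at most 1.95 rad. Stiff friction hinge: stays where it is left, 3 to 5 N at the handle moves it. Shut, it is a cover 170 x 150 mm in plan, 68 mm tall on the tray walls (top 100 mm above the desk, 92 mm clear over the tray floor).
- hood_hinge (a point): Middle of the hood's hinge line, which runs along the case's y axis, 90 mm from the case's centre along its +x and 32 mm above the desk; this point turns with the hood (same axes as the case when shut).
- hood_handle (a point): Centre of the hood's round steel handle bar: 10 mm thick, 64 mm long along y, on two posts 56 mm apart, its axis 38 mm off the outside of the hood's top, near the front edge. From the hinge point it lies 163 mm forward (-x of the case), 15 mm along +y and 106 mm up when shut, and turns with the hood. The bar can turn between the fingers.
- clamp (a joint): Angle of the clamp arm: 0 lying down level across the top of the shut hood (pointing along the case's +x), growing as it swings up and outwards past the front; 1.57 upright, at most 1.9 rad. Friction pivot, stays where it is left; about 2 N at its end moves it.
- clamp_pivot (a point): Pivot of the clamp arm, on its post: from the case's centre 100 mm along -x and 50 mm along -y, 110 mm above the desk; the pivot's axis runs along the case's y axis.
- clamp_end (a point): Far end of the clamp arm, on its middle line, 79 mm from the pivot. The arm is a flat steel bar 15 mm wide and 9 mm thick with a black cap 19 mm wide and 13 mm thick on its last 26 mm and a small rubber foot on its inner side.
- timer: Small white kitchen-style timer with a round dial on top, 62 x 62 x 43 mm; a bystander, leave alone. Origin at its underside.
- label_roll: White roll of labels standing on its flat side, 61 mm across and 40 mm tall; a bystander, leave alone. Origin at its underside.
- stapler: Blue and black stapler, 34 x 136 x 52 mm; a bystander, leave alone. Origin at its underside.
- pad1_centre (a point): Centre (half-way up) of a closed ink pad: flat rigid box, red above, black below, 62 mm (its x) by 94 mm (its y) by 17 mm tall (its z), 0.05 kg; grasp it across the 62 mm. Three to five pads, all alike, either face may be up, lie on the desk or askew on another pad (a seam with a 2 mm lower far part may tilt one by 0.06 rad). None throughout if this one is absent.
- pad2_centre (a point): Centre (half-way up) of a closed ink pad: flat rigid box, red above, black below, 62 mm (its x) by 94 mm (its y) by 17 mm tall (its z), 0.05 kg; grasp it across the 62 mm. Three to five pads, all alike, either face may be up, lie on the desk or askew on another pad (a seam with a 2 mm lower far part may tilt one by 0.06 rad). None throughout if this one is absent.
- pad3_centre (a point): Centre (half-way up) of a closed ink pad: flat rigid box, red above, black below, 62 mm (its x) by 94 mm (its y) by 17 mm tall (its z), 0.05 kg; grasp it across the 62 mm. Three to five pads, all alike, either face may be up, lie on the desk or askew on another pad (a seam with a 2 mm lower far part may tilt one by 0.06 rad). None throughout if this one is absent.
- pad4_centre (a point): Centre (half-way up) of a closed ink pad: flat rigid box, red above, black below, 62 mm (its x) by 94 mm (its y) by 17 mm tall (its z), 0.05 kg; grasp it across the 62 mm. Three to five pads, all alike, either face may be up, lie on the desk or askew on another pad (a seam with a 2 mm lower far part may tilt one by 0.06 rad). None throughout if this one is absent.
- pad5_centre (a point): Centre (half-way up) of a closed ink pad: flat rigid box, red above, black below, 62 mm (its x) by 94 mm (its y) by 17 mm tall (its z), 0.05 kg; grasp it across the 62 mm. Three to five pads, all alike, either face may be up, lie on the desk or askew on another pad (a seam with a 2 mm lower far part may tilt one by 0.06 rad). None throughout if this one is absent.
Not all that is in view belongs to the job. There is more than one size of the case; the one meant has the size given above.

How it is judged (in metres and radians):
On the way, in this order (a step that is already met when the one before it is completed fails the run):
1. all the ink pads lie in one square pile in the middle of the tray (horizontal distance between each of pad1_centre, pad2_centre, pad3_centre, pad4_centre, pad5_centre and tray below 0.022 m and angle between the x axis of each of pad1_centre, pad2_centre, pad3_centre, pad4_centre, pad5_centre and the y axis of case, either way round below 0.18 rad and angle between the z axis of each of pad1_centre, pad2_centre, pad3_centre, pad4_centre, pad5_centre and the z axis of case, either way round below 0.12 rad and z of each of pad1_centre, pad2_centre, pad3_centre, pad4_centre, pad5_centre in the frame of tray below 0.095 m and horizontal distance between pad1_centre and pad2_centre below 0.01 m and angle between the x axis of pad1_centre and the x axis of pad2_centre, either way round below 0.12 rad and horizontal distance between each of pad1_centre, pad2_centre and pad3_centre below 0.01 m and angle between the x axis of each of pad1_centre, pad2_centre and the x axis of pad3_centre, either way round below 0.12 rad and horizontal distance between each of pad1_centre, pad2_centre, pad3_centre and pad4_centre below 0.01 m and angle between the x axis of each of pad1_centre, pad2_centre, pad3_centre and the x axis of pad4_centre, either way round below 0.12 rad and horizontal distance between each of pad1_centre, pad2_centre, pad3_centre, pad4_centre and pad5_centre below 0.01 m and angle between the x axis of each of pad1_centre, pad2_centre, pad3_centre, pad4_centre and the x axis of pad5_centre, either way round below 0.12 rad), for 0.2 s.
2. the hood is fully shut while the clamp is still up (value of joint hood below 0.05 rad and value of joint clamp above 0.8 rad), for 0.2 s.
3. the clamp is down on the shut hood (value of joint hood below 0.05 rad and value of joint clamp below 0.08 rad), for 0.2 s.
At the end, for the whole second after the job is handed in: Pads flat (0.12 rad) in one pile, each centre within 22 mm of the tray centre and 10 mm of the others in plan, long sides within 0.18 rad of the case's front-to-back line and 0.12 rad of one another; hood shut (under 0.05 rad), clamp down (under 0.08 rad) (all of step 1 and all of step 3); the robot touches nothing.
It fails at once if the timer is pushed more than 30 mm from its place (distance of timer from where it was at the start of the episode above 0.03 m).
It fails at once if the label roll is pushed more than 30 mm from its place (distance of label_roll from where it was at the start of the episode above 0.03 m).
It fails at once if the stapler is pushed more than 30 mm from its place (distance of stapler from where it was at the start of the episode above 0.03 m).
Of pad3, pad4, pad5 only 1 to 3 are there at a start; the rules pass over those that are not, and their reading is None.
At some moment in a run one of pad1, pad2, pad3, pad4, pad5 may be knocked a few centimetres aside while the robot is not near it.
Once in a run the grip may slacken for a moment while it holds something.
It also fails if it takes over 210 s, if anything falls off the work surface, if the arm or the gripper's body presses on something with over 40 N, if the wrist force passes 120 N, or if a joint passes its speed limit or range.

## Working session

There is one attempt and no reset: what is moved stays moved. The work goes in short steps, Python scripts to look and compute and a tool call to move; the robot and the scene stay as the last step left them, time stands still between calls to the robot, and variables do not carry over. Pictures are saved under pics/ and viewed, about 12 in all and at most 16, crops included, and the job is handed in when it is done.

Besides the shell and the picture viewer there is one more tool, called after "Emit:" as name(argument=value, ...), one argument or row to a line, values as JSON. move_arm: Moves the arm, as the interface text tells. Shifts and turns lie within -1 to 1; 1 stands for 0.3 m of shift or pi rad of turn. Its arguments: {"type":"object","properties":{"increments":{"type":"array","items":{"type":"array","items":{"type":"number"}}},"grip_force":{"type":"number"}},"required":["increments"]}

```bash
ls; mkdir -p pics
cat > h.py <<'E'
import numpy as np, cv2, json
from rig import manip
from scipy.spatial.transform import Rotation as R
def shot(n): return manip.read_camera(n)
def save(p,f,crop=None,scale=1):
    im=p["color"]
    if crop: im=im[crop[1]:crop[3],crop[0]:crop[2]]
    if scale!=1: im=cv2.resize(im,None,fx=scale,fy=scale,interpolation=cv2.INTER_CUBIC)
    cv2.imwrite("pics/"+f,im)
def cam(p):
    M=R.from_rotvec(np.ravel(p["rvec"])).as_matrix(); return M,np.ravel(p["tvec"])
def proj(p,X):
    M,t=cam(p); c=np.atleast_2d(X)@M.T+t
    return np.c_[p["fx"]*c[:,0]/c[:,2]+p["cx"],p["fy"]*c[:,1]/c[:,2]+p["cy"]]
def back(p,uv,z):
    M,t=cam(p); o=-M.T@t; uv=np.atleast_2d(uv).astype(float)
    d=np.c_[(uv[:,0]-p["cx"])/p["fx"],(uv[:,1]-p["cy"])/p["fy"],np.ones(len(uv))]@M
    return o+d*((z-o[2])/d[:,2])[:,None]
E
python3 - <<'E'
from h import *
s=manip.state(); print({k:np.round(v,3).tolist() for k,v in s.items()})
for n in ("top","scene"):
    p=shot(n); save(p,n+"0.png",scale=1.5)
    M,t=cam(p); print(n,p["fx"],np.round(-M.T@t),np.round(M[2],2))
    for k in ["case","tray","hood","hood_handle","hood_hinge","clamp","clamp_end","clamp_pivot","timer","label_roll","stapler","pad1_centre"]:
        try: print(k,[(np.round(d["bbox"]).tolist(),round(d["confidence"],2)) for d in manip.spot_in(k,p)][:6],[(np.round(d["uv"]).tolist(),round(d["confidence"],2)) for d in manip.tip_of(k,p)][:6])
        except Exception as e: print(k,e)
E
```

```text
pics
{'t': 0.0, 'joint_positions': [-1.414, 0.528, 1.434, 0.0, 1.181, -0.179], 'qd': [0.0, -0.0, 0.001, -0.001, 0.0, 0.0], 'joint_efforts': [0.001, -44.234, -17.802, -0.0, 0.008, 0.0], 'ee_pos': [205.297, -589.595, 247.344], 'tool_rot': [-3.096, -0.523, -0.0], 'force': [0.354, -0.18, 0.521], 'moment': [0.016, 0.013, -0.011], 'grip_width': 85.035}
top 490.5172252572508 [ 505.  -90. 1451.] [ 0.05 -0.01 -1.  ]
case [([273.0, 237.0, 121.0, 70.0], 0.91), ([253.0, 153.0, 52.0, 46.0], 0.9)] [([249.0, 152.0], 0.93), ([289.0, 232.0], 0.73)]
tray [([254.0, 150.0, 52.0, 51.0], 0.82), ([269.0, 240.0, 121.0, 66.0], 0.63), ([357.0, 243.0, 25.0, 33.0], 0.44)] [([285.0, 234.0], 0.81), ([247.0, 152.0], 0.76)]
hood it knows: case, clamp_end, clamp_pivot, hood_handle, hood_hinge, label_roll, pad1_centre, pad2_centre, pad3_centre, pad4_centre, pad5_centre, stapler, timer, tray
hood_handle [([235.0, 243.0, 49.0, 62.0], 0.73), ([327.0, 212.0, 10.0, 5.0], 0.37)] [([268.0, 148.0], 0.8), ([211.0, 250.0], 0.64), ([388.0, 212.0], 0.28)]
hood_hinge [([237.0, 243.0, 46.0, 61.0], 0.87), ([253.0, 150.0, 49.0, 48.0
[... 1710 characters left out ...]
ge, label_roll, pad1_centre, pad2_centre, pad3_centre, pad4_centre, pad5_centre, stapler, timer, tray
clamp_end [([298.0, 189.0, 10.0, 29.0], 0.61)] [([280.0, 174.0], 0.62), ([294.0, 174.0], 0.56)]
clamp_pivot [] [([295.0, 172.0], 0.54), ([296.0, 202.0], 0.48)]
timer [([211.0, 191.0, 56.0, 82.0], 0.73), ([158.0, 197.0, 18.0, 14.0], 0.69), ([365.0, 250.0, 45.0, 27.0], 0.61)] [([157.0, 202.0], 0.78)]
label_roll [([183.0, 179.0, 6.0, 15.0], 0.51)] [([296.0, 174.0], 0.68), ([192.0, 182.0], 0.53)]
stapler [([210.0, 189.0, 61.0, 82.0], 0.62), ([373.0, 226.0, 41.0, 31.0], 0.6)] [([371.0, 231.0], 0.94), ([256.0, 235.0], 0.65)]
pad1_centre [([365.0, 263.0, 42.0, 20.0], 0.63)] [([362.0, 258.0], 0.92)]
```

View pics/top0.png

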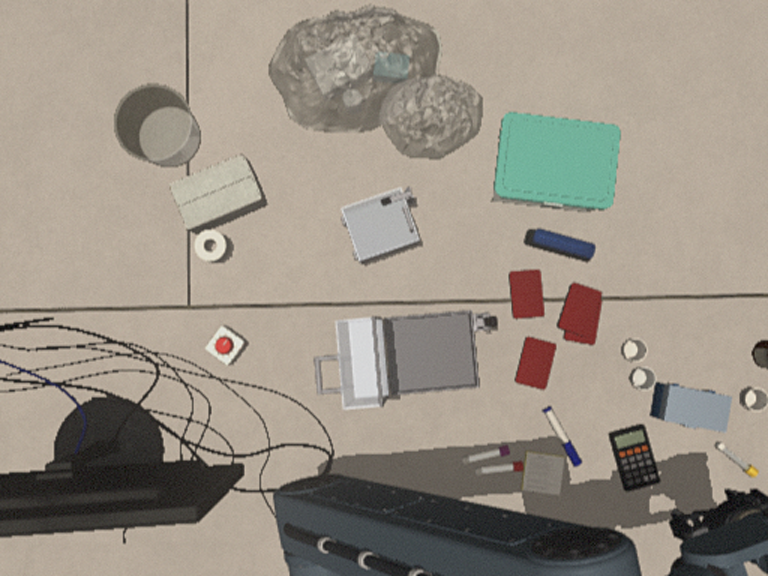

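View pics/scene0.png

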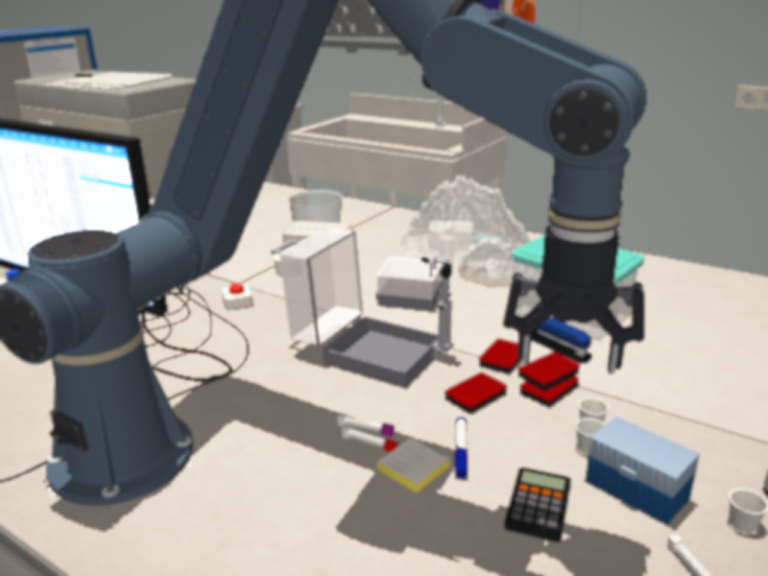

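```bash
cat >> h.py <<'E'
def reds(p,amin=80):
    h=cv2.cvtColor(p["color"],cv2.COLOR_BGR2HSV)
    m=(((h[...,0]<8)|(h[...,0]>172))&(h[...,1]>130)&(h[...,2]>50)).astype(np.uint8)
    n,l,st,c=cv2.connectedComponentsWithStats(m)
    return [(cv2.minAreaRect(np.argwhere(l==i)[:,::-1].astype(np.float32)),int(st[i,4])) for i in range(1,n) if st[i,4]>amin]
E
python3 - <<'E'
from h import *
p=shot("top")
for (r,a) in reds(p):
    b=cv2.boxPoints(r); w=back(p,b,17)[:,:2]; print(a,np.round(r[0],1),np.round(w).tolist(),np.round(w.mean(0)))
save(p,"topc.png",crop=(190,190,420,280),scale=3.4)
# case corners eyeballed (floor/rim) from top0/1.5
uv=np.array([[387,316],[474,312],[478,386],[391,391]])/1.5
print(np.round(back(p,uv,32)[:,:2]).tolist())
for k,z in (("timer",0),("label_roll",0),("stapler",0)):
    print(k,[np.round(back(p,d["uv"],z)[0]).tolist() for d in manip.tip_of(k,p)[:2]])
q=shot("wrist"); s=manip.state(); T=R.from_rotvec(s["tool_rot"]).as_matrix(); M,t=cam(q)
print("wrist cam in tool",np.round(T.T@(-M.T@t-s["ee_pos"])),"cam z in tool",np.round(T.T@M[2],3),"cam x in tool",np.round(T.T@M[0],3),q["fx"]); print(T.round(3))
E
```

```text
613 [350.7 195.5] [[607.0, -327.0], [612.0, -386.0], [522.0, -392.0], [518.0, -333.0]] [ 565. -360.]
830 [386.1 208.4] [[477.0, -415.0], [586.0, -437.0], [572.0, -510.0], [464.0, -488.0]] [ 525. -462.]
85 [149. 230.] [[476.0, 252.0], [496.0, 231.0], [475.0, 211.0], [456.0, 231.0]] [476. 231.]
621 [356.7 241.7] [[394.0, -333.0], [481.0, -357.0], [465.0, -414.0], [378.0, -389.0]] [ 429. -373.]
[[525.0, -87.0], [530.0, -255.0], [387.0, -259.0], [382.0, -92.0]]
timer [[481.0, 230.0, 0.0]]
label_roll [[668.0, 251.0, 0.0], [448.0, -82.0, 0.0]]
stapler [[654.0, -433.0, 0.0]]
wrist cam in tool [  72.   -0. -125.] cam z in tool [-0.282  0.001  0.959] cam x in tool [ 0.001  1.    -0.   ] 268.1063413765505
[[ 0.944  0.329 -0.   ]
 [ 0.329 -0.944  0.   ]
 [ 0.    -0.    -1.   ]]
```

View pics/topc.png

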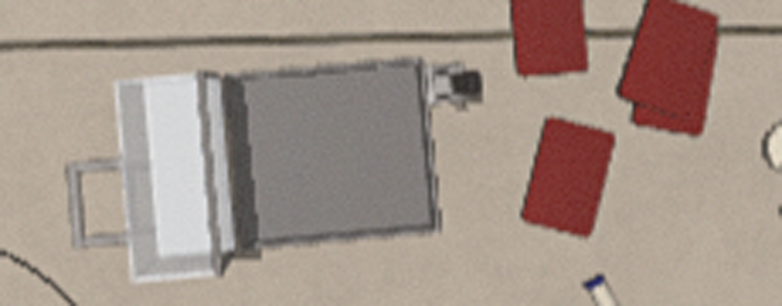

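```bash
cat >> h.py <<'E'
def down(a): return R.from_euler('z',a)*R.from_matrix(np.diag([1.,-1,-1]))
def plan(targets,pad=True,step=45.,astep=7.5):
    """targets: (x,y,z,yaw or Rotation,claw[,hold rows]) -> prints calls, updates commanded pose"""
    try: c=json.load(open("cmd.json")); p0=np.array(c["p"]); r0=R.from_quat(c["q"]); 
    except FileNotFoundError: s=manip.state(); p0=np.array([205.385,-590.266,248.31]); r0=R.from_rotvec(s["tool_rot"])
    rows=[]; p,r=p0,r0
    for t in targets:
        q=np.array(t[:3],float); rr=t[3] if isinstance(t[3],R) else down(t[3])
        dr=(r.inv()*rr).as_rotvec(); n=max(1,int(np.ceil(max(np.linalg.norm(q-p)/step,np.degrees(np.linalg.norm(dr))/astep)-1e-6)))
        for i in range(1,n+1): rows.append((p+(q-p)*i/n, r*R.from_rotvec(dr*i/n), t[4]))
        rows+= [rows[-1]]*(t[5] if len(t)>5 else 0); p,r=q,rr
    while len(rows)%5: rows.append(rows[-1])
    for k in range(0,len(rows),5):
        out=[]
        for (q,rr,g) in rows[k:k+5]:
            d=np.round(r0.inv().apply(q-p0)/300,3); w=np.round((r0.inv()*rr).as_rotvec()/np.pi,3)
            out.append([*(d+0.).tolist(),*(w+0.).tolist(),g])
        print(json.dumps(out).replace(" ",""))
        p0=p0+r0.apply(np.array(out[-1][:3])*300); r0=r0*R.from_rotvec(np.array(out[-1][3:6])*np.pi)
    json.dump({"p":p0.tolist(),"q":r0.as_quat().tolist()},open("cmd.json","w"))
E
python3 - <<'E'
from h import *
plan([(440,-410,250,0,85)])
E
```

```text
[[0.134,-0.044,-0.001,0.0,0.0,0.015,85],[0.267,-0.089,-0.002,0.0,0.0,0.03,85],[0.401,-0.133,-0.002,0.0,0.0,0.046,85],[0.535,-0.177,-0.003,0.0,0.0,0.061,85],[0.669,-0.222,-0.004,0.0,0.0,0.076,85]]
[[0.119,-0.074,-0.001,0.0,0.0,0.015,85],[0.239,-0.149,-0.002,0.0,0.0,0.031,85],[0.239,-0.149,-0.002,0.0,0.0,0.031,85],[0.239,-0.149,-0.002,0.0,0.0,0.031,85],[0.239,-0.149,-0.002,0.0,0.0,0.031,85]]
```

Emit:
move_arm(
  increments=[
    [0.134,-0.044,-0.001,0.0,0.0,0.015,85],
    [0.267,-0.089,-0.002,0.0,0.0,0.03,85],
    [0.401,-0.133,-0.002,0.0,0.0,0.046,85],
    [0.535,-0.177,-0.003,0.0,0.0,0.061,85],
    [0.669,-0.222,-0.004,0.0,0.0,0.076,85],
  ],
)

```text
t: 3.05
ee_pos: [374.2, -460.4, 249.7]
tool_rot: [3.138, 0.147, 0.0]
force: [0.7, -1.0, -0.1]
grip_width: 85.2
```

Emit:
move_arm(
  increments=[
    [0.119,-0.074,-0.001,0.0,0.0,0.015,85],
    [0.239,-0.149,-0.002,0.0,0.0,0.031,85],
    [0.239,-0.149,-0.002,0.0,0.0,0.031,85],
    [0.239,-0.149,-0.002,0.0,0.0,0.031,85],
    [0.239,-0.149,-0.002,0.0,0.0,0.031,85],
  ],
)

```text
t: 3.55
ee_pos: [439.5, -410.6, 250.1]
tool_rot: [3.141, -0.003, -0.001]
force: [-0.4, -0.9, 0.2]
grip_width: 85.1
```

Run:
```python
from h import *
s=manip.state(); print(s["t"],np.round(s["ee_pos"],1),json.load(open("cmd.json"))["p"],np.round(s["joint_positions"],2),s["force"])
p=shot("wrist"); save(p,"w1.png",scale=1.5)
for (r,a) in reds(p,300):
    b=cv2.boxPoints(r); w=back(p,b,17)[:,:2]; print(a,np.round(w).tolist(),np.round(w.mean(0)), np.round([np.linalg.norm(w[0]-w[1]),np.linalg.norm(w[1]-w[2])]))
```

```text
3.55 [ 439.5 -410.6  250.1] [440.13589159847265, -410.04165922826564, 250.11921982764267] [-0.94  0.49  1.49 -0.    1.16  0.64] [-0.39365117 -0.94053436  0.24304126]
4034 [[607.0, -326.0], [611.0, -386.0], [519.0, -392.0], [515.0, -327.0]] [ 563. -358.] [60. 92.]
5104 [[479.0, -408.0], [588.0, -440.0], [570.0, -511.0], [458.0, -486.0]] [ 524. -461.] [114.  73.]
2910 [[393.0, -329.0], [481.0, -355.0], [467.0, -413.0], [376.0, -391.0]] [ 429. -372.] [93. 60.]
```

View pics/w1.png

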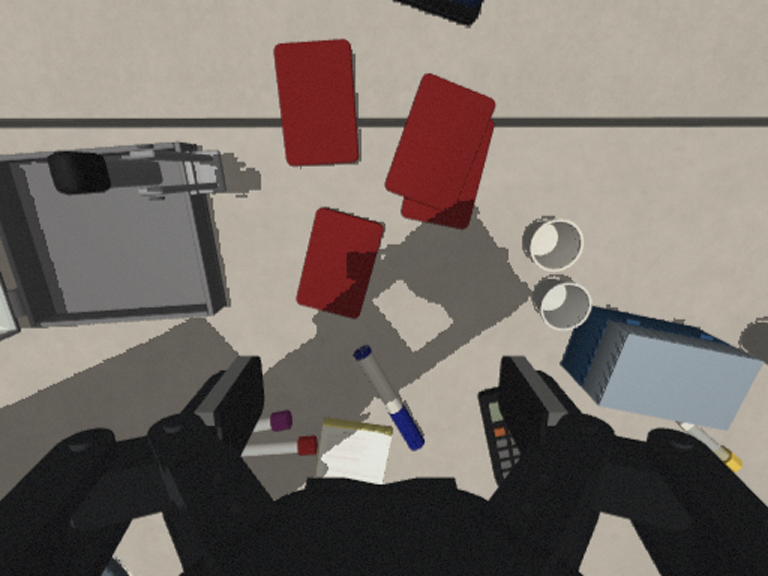

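Run:
```python
from h import *
plan([(420,-180,260,0,85,1)]); print()
plan([(425,-366,120,np.radians(-15),85,1)])
```

```text
[[-0.011,-0.128,-0.005,0.0,0.0,0.0,85],[-0.023,-0.256,-0.011,0.0,0.0,0.0,85],[-0.034,-0.383,-0.016,0.0,0.0,0.0,85],[-0.045,-0.511,-0.022,0.0,0.0,0.0,85],[-0.057,-0.639,-0.027,0.0,0.0,0.0,85]]
[[-0.011,-0.128,-0.006,0.0,0.0,0.0,85],[-0.011,-0.128,-0.006,0.0,0.0,0.0,85],[-0.011,-0.128,-0.006,0.0,0.0,0.0,85],[-0.011,-0.128,-0.006,0.0,0.0,0.0,85],[-0.011,-0.128,-0.006,0.0,0.0,0.0,85]]

[[0.003,0.103,0.078,0.0,0.0,0.014,85],[0.006,0.207,0.156,0.0,0.0,0.028,85],[0.009,0.31,0.233,0.0,0.0,0.041,85],[0.012,0.414,0.311,0.0,0.0,0.055,85],[0.014,0.517,0.389,0.0,0.0,0.069,85]]
[[0.025,0.1,0.078,0.0,0.0,0.014,85],[0.025,0.1,0.078,0.0,0.0,0.014,85],[0.025,0.1,0.078,0.0,0.0,0.014,85],[0.025,0.1,0.078,0.0,0.0,0.014,85],[0.025,0.1,0.078,0.0,0.0,0.014,85]]
```

Emit:
move_arm(
  increments=[
    [-0.011,-0.128,-0.005,0,0,0,85],
    [-0.023,-0.256,-0.011,0,0,0,85],
    [-0.034,-0.383,-0.016,0,0,0,85],
    [-0.045,-0.511,-0.022,0,0,0,85],
    [-0.057,-0.639,-0.027,0,0,0,85],
  ],
)

```text
t: 4.1
ee_pos: [422.3, -218.3, 258.4]
tool_rot: [3.141, -0.007, 0.0]
force: [0.2, -0.4, 0.9]
grip_width: 84.8
```

Emit:
move_arm(
  increments=[
    [-0.011,-0.128,-0.006,0,0,0,85],
    [-0.011,-0.128,-0.006,0,0,0,85],
    [-0.011,-0.128,-0.006,0,0,0,85],
    [-0.011,-0.128,-0.006,0,0,0,85],
    [-0.011,-0.128,-0.006,0,0,0,85],
  ],
)

```text
t: 4.6
ee_pos: [420.4, -181.7, 260.0]
tool_rot: [3.141, -0.005, 0.001]
force: [-0.6, -0.4, 0.3]
grip_width: 84.8
```

Run:
```python
from h import *
import pickle
p=shot("wrist"); save(p,"w2.png",scale=1.5); pickle.dump(p,open("w2.pkl","wb"))
for k in ("case","tray","hood_handle","hood_hinge","clamp_end","clamp_pivot"): print(k,[(np.round(d["uv"],1).tolist(),round(d["confidence"],2)) for d in manip.tip_of(k,p)][:3])
```

```text
case [([244.3, 141.9], 0.76), ([375.3, 85.0], 0.57)]
tray [([241.1, 141.6], 0.59)]
hood_handle []
hood_hinge [([174.5, 150.3], 0.8)]
clamp_end [([376.6, 83.3], 0.74)]
clamp_pivot [([338.9, 90.7], 0.83)]
```

Emit:
move_arm(
  increments=[
    [0.003,0.103,0.078,0,0,0.014,85],
    [0.006,0.207,0.156,0,0,0.028,85],
    [0.009,0.31,0.233,0,0,0.041,85],
    [0.012,0.414,0.311,0,0,0.055,85],
    [0.014,0.517,0.389,0,0,0.069,85],
  ],
)

```text
t: 5.45
ee_pos: [424.2, -336.4, 142.3]
tool_rot: [3.122, -0.345, 0.0]
force: [0.8, -0.8, 0.8]
grip_width: 85.1
```

Emit:
move_arm(
  increments=[
    [0.025,0.1,0.078,0,0,0.014,85],
    [0.025,0.1,0.078,0,0,0.014,85],
    [0.025,0.1,0.078,0,0,0.014,85],
    [0.025,0.1,0.078,0,0,0.014,85],
    [0.025,0.1,0.078,0,0,0.014,85],
  ],
)

```text
t: 5.95
ee_pos: [425.1, -365.0, 120.8]
tool_rot: [3.114, -0.408, 0.001]
force: [-0.6, -0.3, 0.0]
grip_width: 85.1
```

Run:
```python
from h import *
s=manip.state(); print(s["t"],np.round(s["ee_pos"],1))
p=shot("wrist"); 
for (r,a) in reds(p,300):
    b=cv2.boxPoints(r); w=back(p,b,17)[:,:2]; print(a,np.round(r[0]),np.round(w).tolist(),np.round(w.mean(0),1), np.round([np.linalg.norm(w[0]-w[1]),np.linalg.norm(w[1]-w[2])]))
```

```text
5.95 [ 425.1 -365.   120.8]
7790 [202.  40.] [[592.0, -327.0], [594.0, -386.0], [518.0, -394.0], [515.0, -329.0]] [ 554.9 -358.8] [59. 76.]
11323 [341.  62.] [[480.0, -409.0], [568.0, -436.0], [545.0, -503.0], [454.0, -485.0]] [ 511.8 -458.4] [92. 71.]
6791 [261. 189.] [[392.0, -329.0], [481.0, -355.0], [466.0, -412.0], [375.0, -392.0]] [ 428.6 -372.3] [92. 59.]
```

View pics/w2.png

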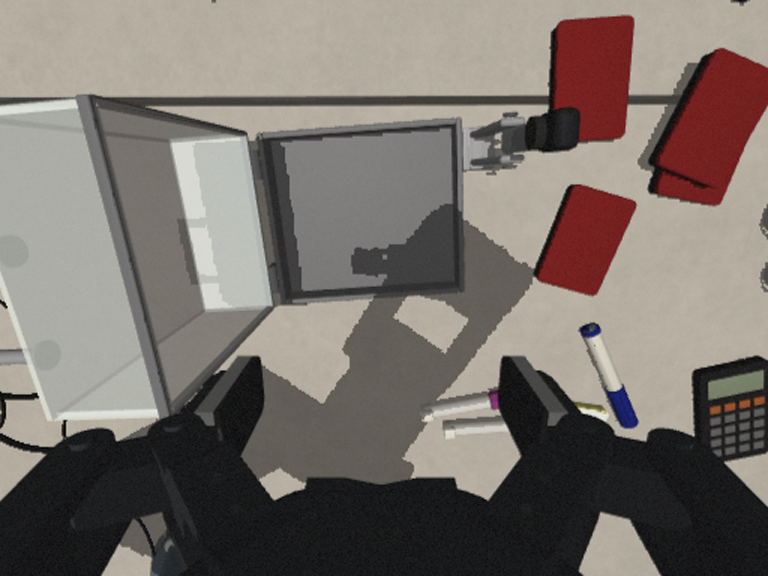

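```bash
cat > fitcase.py <<'E'
from h import *
import pickle
from scipy.optimize import least_squares
p=pickle.load(open("w2.pkl","rb"))
uv=np.array([[260,134],[461,119],[464,291]])/1.5
X=np.array([[85,-75,32],[-85,-75,32],[-85,75,32.]])
def W(v,X): # case frame -> world ; x axis angle v[2]
    c,s=np.cos(v[2]),np.sin(v[2]); return np.c_[v[0]+c*X[:,0]-s*X[:,1],v[1]+s*X[:,0]+c*X[:,1],X[:,2]]
if __name__=="__main__":
    f=least_squares(lambda v:(proj(p,W(v,X))-uv).ravel(),[455,-172,1.57]); print(f.x,f.fun.round(2))
    print("net case",back(p,[244.3,141.9],0),"hinge",back(p,[174.5,150.3],32),"true hinge",W(f.x,np.array([[90,0,32.]])))
    im=cv2.resize(p["color"],None,fx=1.5,fy=1.5)
    for P in ([[85,-75,32],[-85,-75,32],[-85,75,32],[85,75,32]],[[80,-70,5],[-80,-70,5],[-80,70,5],[80,70,5]],[[80,-70,32],[-80,-70,32],[-80,70,32],[80,70,32]]):
        cv2.polylines(im,[np.int32(proj(p,W(f.x,np.array(P,float)))*1.5)],True,(0,255,0),1)
    cv2.imwrite("pics/fit.png",cv2.resize(im[90:330,230:520],None,fx=2,fy=2))
    plan([(428.6,-372.3,60,np.radians(-14.5),85),(428.6,-372.3,20,np.radians(-14.5),85)]);print(); 
    plan([(428.6,-372.3,20,np.radians(-14.5),50,4)]);print();plan([(428.6,-372.3,150,np.radians(-14.5),50)])
E
python3 fitcase.py
```

```text
[ 452.49788412 -169.59569817    1.63868081] [-2.54 -0.28  1.63 -0.78  1.    1.78]
net case [[ 453.78538472 -168.39032134    0.        ]] hinge [[446.37902916 -77.81666702  32.        ]] true hinge [[446.3929718 -79.8029922  32.       ]]
[[0.009,0.009,0.1,0.0,0.0,-0.001,85],[0.018,0.017,0.2,0.0,0.0,-0.003,85],[0.018,0.017,0.333,0.0,0.0,-0.003,85],[0.018,0.017,0.333,0.0,0.0,-0.003,85],[0.018,0.017,0.333,0.0,0.0,-0.003,85]]

[[0.0,0.0,0.0,0.0,0.0,0.0,50],[0.0,0.0,0.0,0.0,0.0,0.0,50],[0.0,0.0,0.0,0.0,0.0,0.0,50],[0.0,0.0,0.0,0.0,0.0,0.0,50],[0.0,0.0,0.0,0.0,0.0,0.0,50]]

[[0.0,0.0,-0.144,0.0,0.0,0.0,50],[0.0,0.0,-0.289,0.0,0.0,0.0,50],[0.0,0.0,-0.433,0.0,0.0,0.0,50],[0.0,0.0,-0.433,0.0,0.0,0.0,50],[0.0,0.0,-0.433,0.0,0.0,0.0,50]]
```

View pics/fit.png

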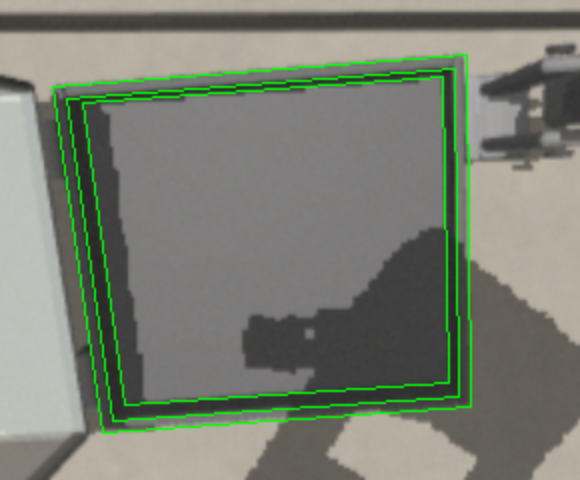

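Emit:
move_arm(
  increments=[
    [0.009,0.009,0.1,0,0,-0.001,85],
    [0.018,0.017,0.2,0,0,-0.003,85],
    [0.018,0.017,0.333,0,0,-0.003,85],
    [0.018,0.017,0.333,0,0,-0.003,85],
    [0.018,0.017,0.333,0,0,-0.003,85],
  ],
)

```text
t: 6.5
ee_pos: [428.8, -371.5, 20.3]
tool_rot: [-3.116, 0.394, 0.001]
force: [-0.1, -0.5, 0.7]
grip_width: 85.0
```

Emit:
move_arm(
  increments=[
    [0,0,0,0,0,0,50],
    [0,0,0,0,0,0,50],
    [0,0,0,0,0,0,50],
    [0,0,0,0,0,0,50],
    [0,0,0,0,0,0,50],
  ],
  grip_force=40,
)

```text
t: 7.0
ee_pos: [429.9, -373.3, 22.8]
tool_rot: [3.113, -0.396, 0.005]
force: [1.1, 0.7, 5.9]
grip_width: 60.7
```

Run:
```python
from h import *
p=shot("wrist"); save(p,"w3.png"); s=manip.state(); print(s["t"],np.round(s["ee_pos"],1),s["grip_width"],s["force"])
plan([(450,-169.5,150,1.635,50)]); print()
plan([(450,-169.5,70,1.635,50),(452.5,-169.5,27,1.635,50)],step=40)
```

```text
7.05 [ 429.9 -373.4   22.8] 60.26986590478546 [-0.42126678  1.73607272  7.03555481]
[[-0.007,-0.045,0.0,0.0,0.0,-0.04,50],[-0.013,-0.09,0.0,0.0,0.0,-0.08,50],[-0.02,-0.134,0.0,0.0,0.0,-0.12,50],[-0.027,-0.179,0.0,0.0,0.0,-0.16,50],[-0.033,-0.224,0.0,0.0,0.0,-0.2,50]]
[[0.021,-0.04,0.0,0.0,0.0,-0.04,50],[0.041,-0.081,0.0,0.0,0.0,-0.08,50],[0.062,-0.121,0.0,0.0,0.0,-0.12,50],[0.083,-0.161,0.0,0.0,0.0,-0.161,50],[0.104,-0.201,0.0,0.0,0.0,-0.201,50]]
[[0.041,-0.02,0.0,0.0,0.0,-0.04,50],[0.082,-0.04,0.0,0.0,0.0,-0.08,50],[0.122,-0.06,0.0,0.0,0.0,-0.12,50],[0.163,-0.08,0.0,0.0,0.0,-0.16,50],[0.203,-0.1,0.0,0.0,0.0,-0.2,50]]

[[0.0,0.0,0.133,0.0,0.0,0.0,50],[0.001,0.0,0.266,0.0,0.0,0.0,50],[0.0,0.004,0.338,0.0,0.0,0.0,50],[0.0,0.008,0.41,0.0,0.0,0.0,50],[0.0,0.008,0.41,0.0,0.0,0.0,50]]
```

View pics/w3.png

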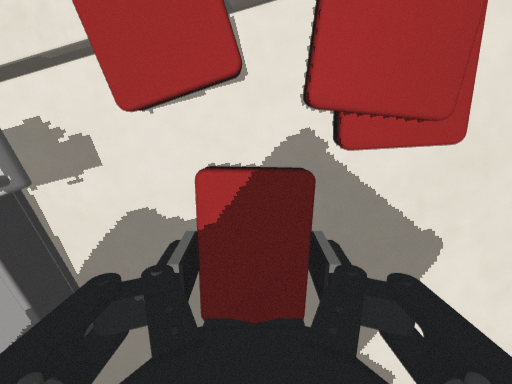

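Run:
```python
from h import *
json.dump({"p":[428.6,-372.3,20],"q":down(np.radians(-14.5)).as_quat().tolist()},open("cmd.json","w"))
plan([(428.6,-372.3,60,np.radians(-14.5),50),(452,-169.5,235,1.635,50)],step=48,astep=8.4)
```

```text
[[0.0,0.0,-0.133,0.0,0.0,0.0,50],[-0.007,-0.052,-0.178,0.0,0.0,-0.046,50],[-0.014,-0.104,-0.223,0.0,0.0,-0.092,50],[-0.022,-0.156,-0.268,0.0,0.0,-0.139,50],[-0.029,-0.207,-0.313,0.0,0.0,-0.185,50]]
[[0.023,-0.048,-0.045,0.0,0.0,-0.046,50],[0.045,-0.095,-0.09,0.0,0.0,-0.092,50],[0.068,-0.142,-0.134,0.0,0.0,-0.139,50],[0.09,-0.189,-0.179,0.0,0.0,-0.185,50],[0.113,-0.237,-0.224,0.0,0.0,-0.231,50]]
[[0.048,-0.021,-0.045,0.0,0.0,-0.046,50],[0.096,-0.041,-0.09,0.0,0.0,-0.093,50],[0.144,-0.062,-0.135,0.0,0.0,-0.139,50],[0.192,-0.082,-0.18,0.0,0.0,-0.185,50],[0.192,-0.082,-0.18,0.0,0.0,-0.185,50]]
```

Run:
```python
from h import *
json.dump({"p":[428.6,-372.3,20],"q":down(np.radians(-14.5)).as_quat().tolist()},open("cmd.json","w"))
plan([(428.6,-372.3,60,np.radians(-14.5),50),(428.6,-350,235,.25,50),(452,-169.5,235,1.635,50,2)],step=48,astep=8.4)
print();plan([(452.5,-169.5,65,1.635,50),(452.5,-169.5,29,1.635,50,1)],step=45)
```

```text
[[0.0,0.0,-0.133,0.0,0.0,0.0,50],[-0.005,-0.018,-0.279,0.0,0.0,-0.04,50],[-0.009,-0.036,-0.425,0.0,0.0,-0.08,50],[-0.014,-0.054,-0.571,0.0,0.0,-0.12,50],[-0.019,-0.072,-0.717,0.0,0.0,-0.16,50]]
[[0.023,-0.056,0.0,0.0,0.0,-0.044,50],[0.045,-0.113,0.0,0.0,0.0,-0.088,50],[0.068,-0.169,0.0,0.0,0.0,-0.132,50],[0.09,-0.225,0.0,0.0,0.0,-0.176,50],[0.112,-0.282,0.0,0.0,0.0,-0.221,50]]
[[0.053,-0.028,0.0,0.0,0.0,-0.044,50],[0.107,-0.057,0.0,0.0,0.0,-0.088,50],[0.16,-0.086,0.0,0.0,0.0,-0.132,50],[0.213,-0.115,0.0,0.0,0.0,-0.176,50],[0.267,-0.144,0.0,0.0,0.0,-0.22,50]]
[[0.0,-0.001,0.0,0.0,0.0,0.0,50],[0.0,-0.001,0.0,0.0,0.0,0.0,50],[0.0,-0.001,0.0,0.0,0.0,0.0,50],[0.0,-0.001,0.0,0.0,0.0,0.0,50],[0.0,-0.001,0.0,0.0,0.0,0.0,50]]

[[0.0,0.001,0.142,0.0,0.0,0.0,50],[0.0,0.001,0.283,0.0,0.0,0.0,50],[0.0,0.002,0.425,0.0,0.0,0.0,50],[0.0,0.002,0.567,0.0,0.0,0.0,50],[0.0,0.002,0.687,0.0,0.0,0.0,50]]
[[0.0,0.0,0.0,0.0,0.0,0.0,50],[0.0,0.0,0.0,0.0,0.0,0.0,50],[0.0,0.0,0.0,0.0,0.0,0.0,50],[0.0,0.0,0.0,0.0,0.0,0.0,50],[0.0,0.0,0.0,0.0,0.0,0.0,50]]
```

Emit:
move_arm(
  increments=[
    [0,0,-0.133,0,0,0,50],
    [-0.005,-0.018,-0.279,0,0,-0.04,50],
    [-0.009,-0.036,-0.425,0,0,-0.08,50],
    [-0.014,-0.054,-0.571,0,0,-0.12,50],
    [-0.019,-0.072,-0.717,0,0,-0.16,50],
  ],
)

```text
t: 7.55
ee_pos: [428.4, -349.4, 238.5]
tool_rot: [3.114, 0.4, 0.002]
force: [0.3, -1.1, -0.5]
grip_width: 60.6
```

Emit:
move_arm(
  increments=[
    [0.023,-0.056,0,0,0,-0.044,50],
    [0.045,-0.113,0,0,0,-0.088,50],
    [0.068,-0.169,0,0,0,-0.132,50],
    [0.09,-0.225,0,0,0,-0.176,50],
    [0.112,-0.282,0,0,0,-0.221,50],
  ],
)

```text
t: 8.05
ee_pos: [440.2, -258.8, 236.7]
tool_rot: [2.792, 1.436, 0.001]
force: [0.6, -0.1, -0.6]
grip_width: 60.7
```

Emit:
move_arm(
  increments=[
    [0.053,-0.028,0,0,0,-0.044,50],
    [0.107,-0.057,0,0,0,-0.088,50],
    [0.16,-0.086,0,0,0,-0.132,50],
    [0.213,-0.115,0,0,0,-0.176,50],
    [0.267,-0.144,0,0,0,-0.22,50],
  ],
)

```text
t: 8.55
ee_pos: [452.2, -168.6, 236.5]
tool_rot: [2.14, 2.296, 0.001]
force: [-0.4, 0.7, -0.5]
grip_width: 60.3
```

Emit:
move_arm(
  increments=[
    [0,-0.001,0,0,0,0,50],
    [0,-0.001,0,0,0,0,50],
    [0,-0.001,0,0,0,0,50],
    [0,-0.001,0,0,0,0,50],
    [0,-0.001,0,0,0,0,50],
  ],
)

```text
t: 9.05
ee_pos: [452.0, -170.1, 235.2]
tool_rot: [2.15, 2.29, -0.0]
force: [-0.9, 0.7, -0.1]
grip_width: 60.8
```

Run:
```python
from h import *
p=shot("wrist"); save(p,"w4.png"); s=manip.state(); print(s["t"],np.round(s["ee_pos"],1),s["grip_width"],s["force"],np.round(s["joint_positions"],2))
```

```text
9.1 [ 451.9 -170.   235.1] 60.8547680193559 [-0.26931216 -0.61409583 -1.42826317] [-0.59  0.36  1.8  -0.    0.99 -0.66]
```

View pics/w4.png

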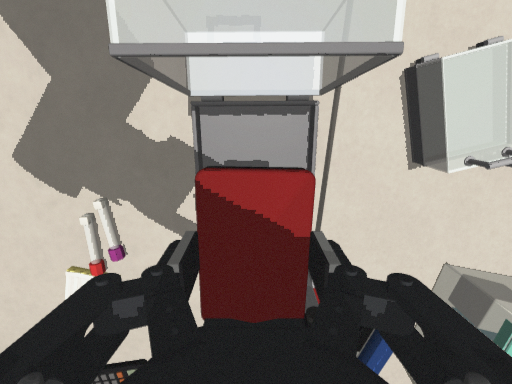

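Emit:
move_arm(
  increments=[
    [0,0.001,0.142,0,0,0,50],
    [0,0.001,0.283,0,0,0,50],
    [0,0.002,0.425,0,0,0,50],
    [0,0.002,0.567,0,0,0,50],
    [0,0.002,0.687,0,0,0,50],
  ],
)

```text
t: 9.6
ee_pos: [452.4, -169.7, 27.0]
tool_rot: [-2.149, -2.291, 0.0]
force: [-1.0, -2.2, 48.1]
grip_width: 60.5
```

Emit:
move_arm(
  increments=[
    [0,0,0,0,0,0,50],
    [0,0,0,0,0,0,50],
    [0,0,0,0,0,0,50],
    [0,0,0,0,0,0,50],
    [0,0,0,0,0,0,50],
  ],
)

```text
t: 10.1
ee_pos: [453.2, -169.8, 30.4]
tool_rot: [2.147, 2.29, 0.001]
force: [-0.3, 0.5, -1.1]
grip_width: 60.4
```

```bash
cat >> h.py <<'E'
def held(p,row=None):
    "front edge of held pad in tool frame (x of top edge, y of both sides) from wrist picture; assumes top face 5.8 ahead of TCP"
    s=manip.state(); T=R.from_rotvec(s["tool_rot"]).as_matrix(); e=np.array(s["ee_pos"])
    h=cv2.cvtColor(p["color"],cv2.COLOR_BGR2HSV)
    m=(((h[...,0]<8)|(h[...,0]>172))&(h[...,1]>130)&(h[...,2]>40))
    r=np.argwhere(m[:,230:280].all(1)).ravel(); 
    # contiguous run containing row 250
    k=250
    while m[k-1,230:280].mean()>.8: k-=1
    row=k+25; c=250
    a=c; 
    while m[row,a-1]: a-=1
    b=c
    while m[row,b+1]: b+=1
    uv=[[256,k],[a,row],[b,row]]
    return uv,[np.round(T.T@(w-e),1).tolist() for w in back(p,uv,e[2]-5.8)]
E
python3 - <<'E'
from h import *
p=shot("wrist"); s=manip.state(); print(s["t"],np.round(s["ee_pos"],1),s["grip_width"],s["force"]); print(held(p))
plan([(452.5,-169.5,29,1.635,85,3)]); plan([(452.5,-169.5,235,1.635,85)])
E
```

```text
10.15 [ 453.1 -169.7   30.2] 60.57700320733649 [-0.12585712  0.00822869 -1.02591418]
([[256, 172], [193, 197], [316, 197]], [[44.3, 1.5, 5.7], [31.3, -30.6, 5.7], [31.3, 32.2, 5.8]])
[[0.0,0.0,0.0,0.0,0.0,0.0,85],[0.0,0.0,0.0,0.0,0.0,0.0,85],[0.0,0.0,0.0,0.0,0.0,0.0,85],[0.0,0.0,0.0,0.0,0.0,0.0,85],[0.0,0.0,0.0,0.0,0.0,0.0,85]]
[[0.0,0.0,-0.137,0.0,0.0,0.0,85],[0.0,0.0,-0.275,0.0,0.0,0.0,85],[0.0,0.0,-0.412,0.0,0.0,0.0,85],[0.0,0.0,-0.549,0.0,0.0,0.0,85],[0.0,0.0,-0.687,0.0,0.0,0.0,85]]
```

Run:
```python
from h import *
plan([(452.5,-340,235,0.7,85),(545,-358,130,0.05,85,1)],astep=8.4,step=48)
```

```text
[[-0.081,-0.005,0.0,0.0,0.0,0.043,85],[-0.162,-0.01,0.0,0.0,0.0,0.085,85],[-0.243,-0.016,0.0,0.0,0.0,0.128,85],[-0.324,-0.021,0.0,0.0,0.0,0.17,85],[-0.405,-0.026,0.0,0.0,0.0,0.213,85]]
[[-0.067,0.046,0.0,0.0,0.0,0.042,85],[-0.134,0.093,0.0,0.0,0.0,0.085,85],[-0.109,0.15,0.07,0.0,0.0,0.126,85],[-0.083,0.208,0.14,0.0,0.0,0.167,85],[-0.058,0.265,0.21,0.0,0.0,0.209,85]]
[[0.055,0.03,0.07,0.0,0.0,0.041,85],[0.11,0.061,0.14,0.0,0.0,0.083,85],[0.11,0.061,0.14,0.0,0.0,0.083,85],[0.11,0.061,0.14,0.0,0.0,0.083,85],[0.11,0.061,0.14,0.0,0.0,0.083,85]]
```

Emit:
move_arm(
  increments=[
    [0,0,0,0,0,0,85],
    [0,0,0,0,0,0,85],
    [0,0,0,0,0,0,85],
    [0,0,0,0,0,0,85],
    [0,0,0,0,0,0,85],
  ],
)

```text
t: 10.65
ee_pos: [452.5, -169.4, 29.0]
tool_rot: [-2.148, -2.292, 0.0]
force: [0.2, -0.7, 0.5]
grip_width: 84.8
```

Emit:
move_arm(
  increments=[
    [0,0,-0.137,0,0,0,85],
    [0,0,-0.275,0,0,0,85],
    [0,0,-0.412,0,0,0,85],
    [0,0,-0.549,0,0,0,85],
    [0,0,-0.687,0,0,0,85],
  ],
)

```text
t: 11.15
ee_pos: [452.0, -169.1, 236.6]
tool_rot: [-2.148, -2.292, 0.0]
force: [1.3, -0.9, 0.2]
grip_width: 84.8
```

Run:
```python
from h import *
p=shot("wrist"); save(p,"w5.png"); s=manip.state(); print(s["t"],np.round(s["ee_pos"],1),s["grip_width"])
for (r,a) in reds(p,300):
    b=cv2.boxPoints(r); w=back(p,b,22)[:,:2]; print(a,np.round(w).tolist(),np.round(w.mean(0),1), np.round([np.linalg.norm(w[0]-w[1]),np.linalg.norm(w[1]-w[2])]))
```

```text
11.2 [ 455.5 -171.1  242.8] 85.2735486058415
3302 [[421.0, -127.0], [481.0, -123.0], [489.0, -215.0], [425.0, -219.0]] [ 454.2 -171. ] [60. 92.]
871 [[543.0, -334.0], [575.0, -311.0], [611.0, -370.0], [577.0, -394.0]] [ 576.5 -352. ] [40. 69.]
310 [[513.0, -332.0], [534.0, -330.0], [540.0, -383.0], [519.0, -384.0]] [ 526.6 -357.3] [21. 53.]
```

Emit:
move_arm(
  increments=[
    [-0.081,-0.005,0,0,0,0.043,85],
    [-0.162,-0.01,0,0,0,0.085,85],
    [-0.243,-0.016,0,0,0,0.128,85],
    [-0.324,-0.021,0,0,0,0.17,85],
    [-0.405,-0.026,0,0,0,0.213,85],
  ],
)

```text
t: 11.7
ee_pos: [452.3, -291.8, 234.7]
tool_rot: [-2.785, -1.451, 0.0]
force: [-0.0, -0.4, -0.2]
grip_width: 84.8
```

Emit:
move_arm(
  increments=[
    [-0.067,0.046,0,0,0,0.042,85],
    [-0.134,0.093,0,0,0,0.085,85],
    [-0.109,0.15,0.07,0,0,0.126,85],
    [-0.083,0.208,0.14,0,0,0.167,85],
    [-0.058,0.265,0.21,0,0,0.209,85],
  ],
)

```text
t: 12.2
ee_pos: [508.3, -351.0, 170.9]
tool_rot: [-3.105, -0.475, 0.0]
force: [0.5, -0.4, 0.4]
grip_width: 84.8
```

Emit:
move_arm(
  increments=[
    [0.055,0.03,0.07,0,0,0.041,85],
    [0.11,0.061,0.14,0,0,0.083,85],
    [0.11,0.061,0.14,0,0,0.083,85],
    [0.11,0.061,0.14,0,0,0.083,85],
    [0.11,0.061,0.14,0,0,0.083,85],
  ],
)

```text
t: 12.7
ee_pos: [544.6, -358.0, 130.8]
tool_rot: [3.14, 0.079, 0.0]
force: [0.1, -0.7, -0.5]
grip_width: 85.3
```

Run:
```python
from h import *
p=shot("wrist"); save(p,"w6.png"); s=manip.state(); print(s["t"],np.round(s["ee_pos"],1),s["grip_width"])
for (r,a) in reds(p,300):
    b=cv2.boxPoints(r); w=back(p,b,17)[:,:2]; print(a,np.round(w).tolist(),np.round(w.mean(0),1), np.round([np.linalg.norm(w[0]-w[1]),np.linalg.norm(w[1]-w[2])]))
```

```text
12.75 [ 544.7 -358.2  131.2] 84.8905852382345
6596 [[608.0, -325.0], [612.0, -385.0], [521.0, -395.0], [516.0, -329.0]] [ 564.1 -358.5] [59. 92.]
6045 [[483.0, -413.0], [586.0, -449.0], [560.0, -511.0], [449.0, -481.0]] [ 519.5 -463.4] [110.  68.]
3392 [[417.0, -109.0], [482.0, -123.0], [485.0, -214.0], [421.0, -207.0]] [ 451.1 -163.4] [66. 91.]
```

View pics/w6.png

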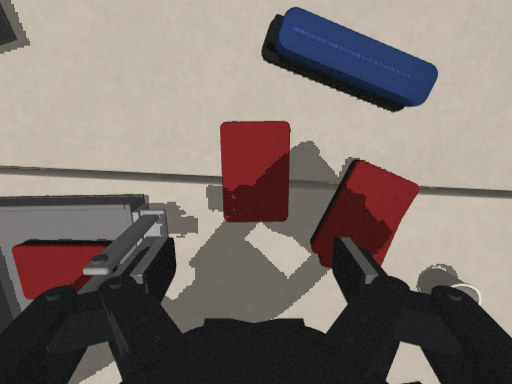

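Run:
```python
from h import *
a=0.075
plan([(564,-358.5,120,a,85),(564,-358.5,50,a,85),(564,-358.5,26,a,85,1)],step=40);print()
plan([(564,-358.5,26,a,50,4)]);print()
plan([(564,-358.5,60,a,50),(540,-365,235,a,50),(470,-365,240,.5,50),(452,-169,240,1.635,50,2)],step=48,astep=8.4)
```

```text
[[0.063,0.004,0.034,0.0,0.0,-0.008,85],[0.063,0.004,0.15,0.0,0.0,-0.008,85],[0.063,0.004,0.267,0.0,0.0,-0.008,85],[0.063,0.004,0.347,0.0,0.0,-0.008,85],[0.063,0.004,0.347,0.0,0.0,-0.008,85]]

[[0.0,0.0,0.0,0.0,0.0,0.0,50],[0.0,0.0,0.0,0.0,0.0,0.0,50],[0.0,0.0,0.0,0.0,0.0,0.0,50],[0.0,0.0,0.0,0.0,0.0,0.0,50],[0.0,0.0,0.0,0.0,0.0,0.0,50]]

[[0.0,0.0,-0.113,0.0,0.0,0.0,50],[-0.02,0.004,-0.259,0.0,0.0,0.0,50],[-0.04,0.008,-0.405,0.0,0.0,0.0,50],[-0.061,0.012,-0.551,0.0,0.0,0.0,50],[-0.081,0.016,-0.697,0.0,0.0,0.0,50]]
[[-0.078,-0.006,-0.005,0.0,0.0,-0.046,50],[-0.155,-0.011,-0.011,0.0,0.0,-0.091,50],[-0.233,-0.017,-0.016,0.0,0.0,-0.136,50],[-0.234,-0.099,-0.016,0.0,0.0,-0.181,50],[-0.236,-0.181,-0.016,0.0,0.0,-0.226,50]]
[[0.053,-0.063,0.0,0.0,0.0,-0.045,50],[0.105,-0.126,0.0,0.0,0.0,-0.09,50],[0.157,-0.189,0.0,0.0,0.0,-0.136,50],[0.21,-0.252,0.0,0.0,0.0,-0.181,50],[0.262,-0.316,0.0,0.0,0.0,-0.226,50]]
[[0.081,-0.014,0.0,0.0,0.0,-0.045,50],[0.081,-0.014,0.0,0.0,0.0,-0.045,50],[0.081,-0.014,0.0,0.0,0.0,-0.045,50],[0.081,-0.014,0.0,0.0,0.0,-0.045,50],[0.081,-0.014,0.0,0.0,0.0,-0.045,50]]
```

Emit:
move_arm(
  increments=[
    [0.063,0.004,0.034,0,0,-0.008,85],
    [0.063,0.004,0.15,0,0,-0.008,85],
    [0.063,0.004,0.267,0,0,-0.008,85],
    [0.063,0.004,0.347,0,0,-0.008,85],
    [0.063,0.004,0.347,0,0,-0.008,85],
  ],
)

```text
t: 13.25
ee_pos: [561.6, -356.7, 23.6]
tool_rot: [-3.135, -0.116, 0.008]
force: [-1.0, 0.4, 0.9]
grip_width: 85.2
```

Emit:
move_arm(
  increments=[
    [0,0,0,0,0,0,50],
    [0,0,0,0,0,0,50],
    [0,0,0,0,0,0,50],
    [0,0,0,0,0,0,50],
    [0,0,0,0,0,0,50],
  ],
)

```text
t: 13.75
ee_pos: [565.8, -359.0, 30.5]
tool_rot: [3.137, 0.116, 0.007]
force: [0.0, 2.3, 8.9]
grip_width: 49.6
```

Emit:
move_arm(
  increments=[
    [0,0,-0.113,0,0,0,50],
    [-0.02,0.004,-0.259,0,0,0,50],
    [-0.04,0.008,-0.405,0,0,0,50],
    [-0.061,0.012,-0.551,0,0,0,50],
    [-0.081,0.016,-0.697,0,0,0,50],
  ],
)

```text
t: 14.25
ee_pos: [540.1, -365.1, 239.5]
tool_rot: [3.136, 0.117, 0.004]
force: [0.6, -0.2, -0.7]
grip_width: 49.8
```

Run:
```python
from h import *
p=shot("wrist"); save(p,"w7.png"); s=manip.state(); print(s["t"],np.round(s["ee_pos"],1),s["grip_width"]); print(held(p))
```

```text
14.3 [ 542.5 -368.3  248.2] 49.976005489276716
([[256, 250], [250, 275], [250, 275]], [[3.5, -2.6, 5.8], [-11.0, -5.7, 5.6], [-11.0, -5.7, 5.6]])
```

View pics/w7.png

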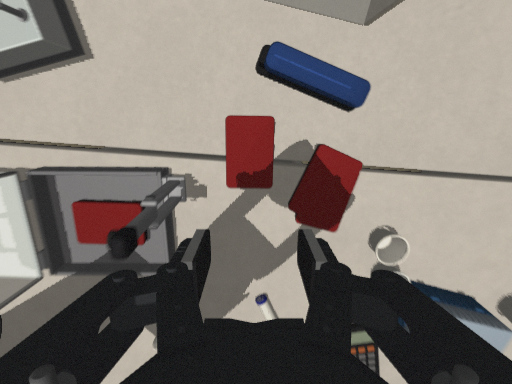

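```bash
cat > fa.py <<'E'
from h import *
s=manip.state(); c=json.load(open("cmd.json"))
json.dump({"p":[564.0-24,-365,235],"q":down(0.075).as_quat().tolist()},open("cmd.json","w"))
p=shot("wrist")
for (r,a) in reds(p,300):
    b=cv2.boxPoints(r); w=back(p,b,17)[:,:2]; print(a,np.round(w).tolist(),np.round(w.mean(0),1), np.round([np.linalg.norm(w[0]-w[1]),np.linalg.norm(w[1]-w[2])]))
    if abs(w.mean(0)[1]+358)<15 and 540<w.mean(0)[0]<590:
        e=w[0]-w[1] if np.linalg.norm(w[0]-w[1])>np.linalg.norm(w[1]-w[2]) else w[1]-w[2]; e=e*np.sign(e[0]); g=w[3]-w[0] if np.linalg.norm(w[0]-w[3])>80 else w[3]-w[2]; g=g*np.sign(g[0])
        x,y=w.mean(0); A=(np.arctan2(e[1],e[0])+np.arctan2(g[1],g[0]))/2
print(x,y,A,s["ee_pos"])
plan([(x,y,120,A,85),(x,y,50,A,85),(x,y,25,A,85),(x,y,15,A,85,5)],step=40);print()
plan([(x,y,15,A,50,4)]);print()
plan([(x,y,60,A,50),(540,-365,235,A,50),(470,-365,240,.5,50),(452,-169,240,1.635,50,2)],step=48,astep=8.4)
E
python3 fa.py
```

```text
3125 [[517.0, -331.0], [607.0, -327.0], [612.0, -385.0], [522.0, -393.0]] [ 564.6 -358.8] [90. 58.]
3642 [[481.0, -412.0], [585.0, -441.0], [565.0, -509.0], [456.0, -485.0]] [ 521.7 -461.7] [108.  71.]
2025 [[481.0, -124.0], [488.0, -217.0], [425.0, -215.0], [418.0, -117.0]] [ 453.1 -168.3] [93. 63.]
564.6116764341444 -358.8227088513413 0.0665406137182267 [ 542.50818177 -368.30110004  248.21084636]
[[0.028,-0.005,0.128,0.0,0.0,0.001,85],[0.056,-0.01,0.256,0.0,0.0,0.002,85],[0.083,-0.014,0.383,0.0,0.0,0.003,85],[0.083,-0.014,0.5,0.0,0.0,0.003,85],[0.083,-0.014,0.617,0.0,0.0,0.003,85]]
[[0.0,0.0,0.083,0.0,0.0,0.0,85],[0.0,0.0,0.116,0.0,0.0,0.0,85],[0.0,0.0,0.116,0.0,0.0,0.0,85],[0.0,0.0,0.116,0.0,0.0,0.0,85],[0.0,0.0,0.116,0.0,0.0,0.0,85]]
[[0.0,0.0,0.0,0.0,0.0,0.0,85],[0.0,0.0,0.0,0.0,0.0,0.0,85],[0.0,0.0,0.0,0.0,0.0,0.0,85],[0.0,0.0,0.0,0.0,0.0,0.0,85],[0.0,0.0,0.0,0.0,0.0,0.0,85]]

[[0.0,0.0,0.0,0.0,0.0,0.0,50],[0.0,0.0,0.0,0.0,0.0,0.0,50],[0.0,0.0,0.0,0.0,0.0,0.0,50],[0.0,0.0,0.0,0.0,0.0,0.0,50],[0.0,0.0,0.0,0.0,0.0,0.0,50]]

[[0.0,0.0,-0.15,0.0,0.0,0.0,50],[-0.02,0.003,-0.296,0.0,0.0,0.0,50],[-0.041,0.007,-0.441,0.0,0.0,0.0,50],[-0.062,0.011,-0.587,0.0,0.0,0.0,50],[-0.083,0.015,-0.733,0.0,0.0,0.0,50]]
[[-0.077,-0.005,-0.006,0.0,0.0,-0.046,50],[-0.155,-0.01,-0.011,0.0,0.0,-0.092,50],[-0.233,-0.016,-0.017,0.0,0.0,-0.138,50],[-0.235,-0.097,-0.017,0.0,0.0,-0.183,50],[-0.237,-0.179,-0.017,0.0,0.0,-0.229,50]]
[[0.053,-0.063,0.0,0.0,0.0,-0.045,50],[0.105,-0.126,0.0,0.0,0.0,-0.09,50],[0.158,-0.19,0.0,0.0,0.0,-0.135,50],[0.21,-0.253,0.0,0.0,0.0,-0.18,50],[0.262,-0.316,0.0,0.0,0.0,-0.225,50]]
[[0.081,-0.013,0.0,0.0,0.0,-0.046,50],[0.081,-0.013,0.0,0.0,0.0,-0.046,50],[0.081,-0.013,0.0,0.0,0.0,-0.046,50],[0.081,-0.013,0.0,0.0,0.0,-0.046,50],[0.081,-0.013,0.0,0.0,0.0,-0.046,50]]
```

Emit:
move_arm(
  increments=[
    [0.028,-0.005,0.128,0,0,0.001,85],
    [0.056,-0.01,0.256,0,0,0.002,85],
    [0.083,-0.014,0.383,0,0,0.003,85],
    [0.083,-0.014,0.5,0,0,0.003,85],
    [0.083,-0.014,0.617,0,0,0.003,85],
  ],
)

```text
t: 14.85
ee_pos: [565.5, -359.1, 50.1]
tool_rot: [3.138, 0.102, 0.003]
force: [-0.1, -0.6, -0.7]
grip_width: 85.1
```

Emit:
move_arm(
  increments=[
    [0,0,0.083,0,0,0,85],
    [0,0,0.116,0,0,0,85],
    [0,0,0.116,0,0,0,85],
    [0,0,0.116,0,0,0,85],
    [0,0,0.116,0,0,0,85],
  ],
)

```text
t: 15.35
ee_pos: [565.9, -359.9, 17.5]
tool_rot: [3.137, 0.101, 0.005]
force: [-0.3, -0.0, 0.6]
grip_width: 85.2
```

Emit:
move_arm(
  increments=[
    [0,0,0,0,0,0,50],
    [0,0,0,0,0,0,50],
    [0,0,0,0,0,0,50],
    [0,0,0,0,0,0,50],
    [0,0,0,0,0,0,50],
  ],
)

```text
t: 15.85
ee_pos: [565.4, -359.5, 16.9]
tool_rot: [3.138, 0.102, 0.003]
force: [-0.2, -0.0, 5.8]
grip_width: 60.6
```

Emit:
move_arm(
  increments=[
    [0,0,-0.15,0,0,0,50],
    [-0.02,0.003,-0.296,0,0,0,50],
    [-0.041,0.007,-0.441,0,0,0,50],
    [-0.062,0.011,-0.587,0,0,0,50],
    [-0.083,0.015,-0.733,0,0,0,50],
  ],
)

```text
t: 16.35
ee_pos: [539.6, -364.7, 237.0]
tool_rot: [-3.14, -0.101, 0.0]
force: [1.7, -0.4, -0.1]
grip_width: 60.9
```

Run:
```python
from h import *
p=shot("wrist"); save(p,"w8.png"); s=manip.state(); print(s["t"],np.round(s["ee_pos"],1),s["grip_width"]); print(held(p))
```

```text
16.4 [ 541.9 -367.8  245.7] 60.856320495059514
([[256, 170], [193, 195], [351, 195]], [[44.7, -2.8, 6.2], [32.6, -32.7, 5.7], [32.7, 42.4, 6.6]])
```

Emit:
move_arm(
  increments=[
    [-0.077,-0.005,-0.006,0,0,-0.046,50],
    [-0.155,-0.01,-0.011,0,0,-0.092,50],
    [-0.233,-0.016,-0.017,0,0,-0.138,50],
    [-0.235,-0.097,-0.017,0,0,-0.183,50],
    [-0.237,-0.179,-0.017,0,0,-0.229,50],
  ],
)

```text
t: 16.9
ee_pos: [464.8, -316.0, 240.3]
tool_rot: [2.901, 1.205, 0.0]
force: [1.2, -0.2, -0.5]
grip_width: 61.0
```

Emit:
move_arm(
  increments=[
    [0.053,-0.063,0,0,0,-0.045,50],
    [0.105,-0.126,0,0,0,-0.09,50],
    [0.158,-0.19,0,0,0,-0.135,50],
    [0.21,-0.253,0,0,0,-0.18,50],
    [0.262,-0.316,0,0,0,-0.225,50],
  ],
)

```text
t: 17.4
ee_pos: [454.1, -192.2, 240.3]
tool_rot: [2.302, 2.137, 0.0]
force: [0.1, 0.5, -0.7]
grip_width: 60.9
```

Emit:
move_arm(
  increments=[
    [0.081,-0.013,0,0,0,-0.046,50],
    [0.081,-0.013,0,0,0,-0.046,50],
    [0.081,-0.013,0,0,0,-0.046,50],
    [0.081,-0.013,0,0,0,-0.046,50],
    [0.081,-0.013,0,0,0,-0.046,50],
  ],
)

```text
t: 17.9
ee_pos: [452.8, -169.8, 240.2]
tool_rot: [2.15, 2.29, -0.0]
force: [0.5, 0.0, -1.1]
grip_width: 60.7
```

```bash
sed -i 's/def held(p,row=None)/def held(p,dep=5.8)/; s/e\[2\]-5.8/e[2]-dep/' h.py
python3 - <<'E'
from h import *
p=shot("wrist"); save(p,"w8.png"); s=manip.state(); print(s["t"],np.round(s["ee_pos"],1),s["grip_width"],json.load(open("cmd.json"))["p"]); print(held(p,0.5))
plan([(452.5,-169.5,70,1.635,50),(452.5,-169.5,50,1.635,50),(452.5,-169.5,44,1.635,50),(452.5,-169.5,40,1.635,50,2)],step=45); print()
plan([(452.5,-169.5,40,1.635,85,4),(452.5,-169.5,235,1.635,85,2)],step=45)
E
```

```text
17.95 [ 452.7 -169.8  240.2] 61.06128093596379 [452.1196845543921, -168.9937760203133, 240.09999999999997]
([[256, 170], [194, 195], [314, 195]], [[46.4, 1.5, 0.5], [34.0, -28.8, 0.5], [34.0, 29.9, 0.5]])
[[0.0,0.0,0.142,0.0,0.0,0.0,50],[-0.001,0.001,0.284,0.0,0.0,0.0,50],[-0.001,0.001,0.425,0.0,0.0,0.0,50],[-0.002,0.001,0.567,0.0,0.0,0.0,50],[-0.002,0.001,0.634,0.0,0.0,0.0,50]]
[[0.0,0.0,0.02,0.0,0.0,0.0,50],[0.0,0.0,0.033,0.0,0.0,0.0,50],[0.0,0.0,0.033,0.0,0.0,0.0,50],[0.0,0.0,0.033,0.0,0.0,0.0,50],[0.0,0.0,0.033,0.0,0.0,0.0,50]]

[[0.0,0.0,0.0,0.0,0.0,0.0,85],[0.0,0.0,0.0,0.0,0.0,0.0,85],[0.0,0.0,0.0,0.0,0.0,0.0,85],[0.0,0.0,0.0,0.0,0.0,0.0,85],[0.0,0.0,0.0,0.0,0.0,0.0,85]]
[[0.0,0.0,-0.13,0.0,0.0,0.0,85],[0.0,0.0,-0.26,0.0,0.0,0.0,85],[0.0,0.0,-0.39,0.0,0.0,0.0,85],[0.0,0.0,-0.52,0.0,0.0,0.0,85],[0.0,0.0,-0.65,0.0,0.0,0.0,85]]
[[0.0,0.0,0.0,0.0,0.0,0.0,85],[0.0,0.0,0.0,0.0,0.0,0.0,85],[0.0,0.0,0.0,0.0,0.0,0.0,85],[0.0,0.0,0.0,0.0,0.0,0.0,85],[0.0,0.0,0.0,0.0,0.0,0.0,85]]
```

Emit:
move_arm(
  increments=[
    [0,0,0.142,0,0,0,50],
    [-0.001,0.001,0.284,0,0,0,50],
    [-0.001,0.001,0.425,0,0,0,50],
    [-0.002,0.001,0.567,0,0,0,50],
    [-0.002,0.001,0.62,0,0,0,50],
  ],
)

```text
t: 18.45
ee_pos: [451.3, -169.2, 50.7]
tool_rot: [-2.147, -2.286, 0.001]
force: [-0.4, -0.1, -0.8]
grip_width: 60.9
```

Emit:
move_arm(
  increments=[
    [0,0,0.014,0,0,0,50],
    [0,0,0.028,0,0,0,50],
    [0,0,0.04,0,0,0,50],
    [0,0,0.04,0,0,0,50],
    [0,0,0.04,0,0,0,50],
  ],
)

```text
t: 18.95
ee_pos: [453.4, -169.7, 43.1]
tool_rot: [2.147, 2.291, 0.001]
force: [0.6, -0.3, 0.0]
grip_width: 61.1
```

Run:
```python
from h import *
p=shot("wrist"); s=manip.state(); print(s["t"],np.round(s["ee_pos"],1),s["grip_width"],s["force"]); print(held(p,0.5))
```

```text
19.0 [ 453.3 -169.7   43.1] 60.98446848634472 [-0.61984325  0.11525896 -0.96207351]
([[256, 170], [193, 195], [314, 195]], [[46.5, 1.4, 0.4], [34.0, -29.3, 0.4], [34.0, 29.8, 0.5]])
```

Run:
```python
from h import *
plan([(452.5,-360,235,0.7,85),(500,-450,170,-.3,85,1)],astep=8.4,step=48)
```

```text
[[-0.09,-0.006,0.0,0.0,0.0,0.043,85],[-0.181,-0.012,0.0,0.0,0.0,0.085,85],[-0.271,-0.018,0.0,0.0,0.0,0.128,85],[-0.362,-0.024,0.0,0.0,0.0,0.17,85],[-0.452,-0.03,0.0,0.0,0.0,0.213,85]]
[[-0.075,0.052,0.0,0.0,0.0,0.042,85],[-0.149,0.104,0.0,0.0,0.0,0.085,85],[-0.172,0.146,0.031,0.0,0.0,0.131,85],[-0.194,0.189,0.062,0.0,0.0,0.176,85],[-0.217,0.232,0.093,0.0,0.0,0.221,85]]
[[0.011,0.047,0.031,0.0,0.0,0.046,85],[0.021,0.095,0.062,0.0,0.0,0.091,85],[0.031,0.142,0.093,0.0,0.0,0.137,85],[0.041,0.19,0.124,0.0,0.0,0.182,85],[0.041,0.19,0.124,0.0,0.0,0.182,85]]
```

Emit:
move_arm(
  increments=[
    [0,0,0.004,0,0,0,50],
    [0,0,0.007,0,0,0,50],
    [0,0,0.007,0,0,0,85],
    [0,0,0.007,0,0,0,85],
    [0,0,0.007,0,0,0,85],
  ],
)

```text
t: 19.5
ee_pos: [452.8, -169.4, 40.1]
tool_rot: [-2.148, -2.292, -0.0]
force: [-0.1, -0.6, 0.6]
grip_width: 84.9
```

Emit:
move_arm(
  increments=[
    [0,0,0,0,0,0,85],
    [0,0,-0.1,0,0,0,85],
    [0,0,-0.26,0,0,0,85],
    [0,0,-0.42,0,0,0,85],
    [0,0,-0.55,0,0,0,85],
  ],
)

```text
t: 20.0
ee_pos: [452.9, -169.4, 207.4]
tool_rot: [2.148, 2.291, 0.0]
force: [0.5, -1.3, -1.0]
grip_width: 84.8
```

Emit:
move_arm(
  increments=[
    [0,0,-0.1,0,0,0,85],
    [0,0,-0.1,0,0,0,85],
    [0,0,-0.1,0,0,0,85],
    [0,0,-0.1,0,0,0,85],
    [0,0,-0.1,0,0,0,85],
  ],
)

```text
t: 20.5
ee_pos: [451.9, -168.8, 233.6]
tool_rot: [-2.146, -2.289, 0.001]
force: [0.0, 0.2, -0.4]
grip_width: 85.1
```

Run:
```python
from h import *
p=shot("wrist"); save(p,"w9.png"); s=manip.state(); print(s["t"],np.round(s["ee_pos"],1),s["grip_width"],s["force"])
for (r,a) in reds(p,1000):
    b=cv2.boxPoints(r); w=back(p,b,39)[:,:2]; print(a,np.round(w).tolist(),np.round(w.mean(0),1), np.round([np.linalg.norm(w[0]-w[1]),np.linalg.norm(w[1]-w[2])]))
```

```text
20.55 [ 452.1 -168.9  233.6] 84.72592002746342 [ 0.50457626 -0.01509266  0.25414813]
3718 [[421.0, -126.0], [480.0, -122.0], [488.0, -214.0], [425.0, -218.0]] [ 453.5 -169.9] [59. 92.]
```

View pics/w9.png

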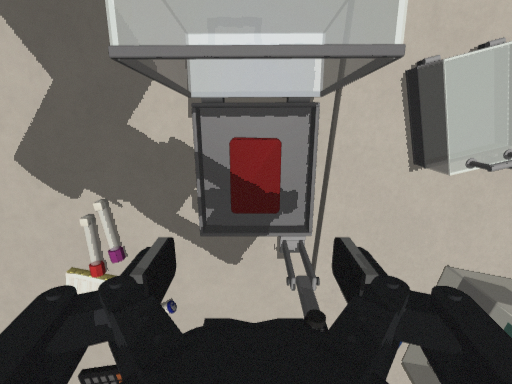

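Emit:
move_arm(
  increments=[
    [-0.09,-0.006,0,0,0,0.043,85],
    [-0.181,-0.012,0,0,0,0.085,85],
    [-0.271,-0.018,0,0,0,0.128,85],
    [-0.362,-0.024,0,0,0,0.17,85],
    [-0.452,-0.03,0,0,0,0.213,85],
  ],
)

```text
t: 21.05
ee_pos: [452.2, -306.1, 233.8]
tool_rot: [-2.784, -1.45, 0.001]
force: [-0.1, -0.5, 0.3]
grip_width: 85.0
```

Emit:
move_arm(
  increments=[
    [-0.075,0.052,0,0,0,0.042,85],
    [-0.149,0.104,0,0,0,0.085,85],
    [-0.172,0.146,0.031,0,0,0.131,85],
    [-0.194,0.189,0.062,0,0,0.176,85],
    [-0.217,0.232,0.093,0,0,0.221,85],
  ],
)

```text
t: 21.55
ee_pos: [472.6, -398.8, 205.3]
tool_rot: [-3.112, -0.416, 0.002]
force: [1.0, -0.8, -0.3]
grip_width: 85.0
```

Emit:
move_arm(
  increments=[
    [0.011,0.047,0.031,0,0,0.046,85],
    [0.021,0.095,0.062,0,0,0.091,85],
    [0.031,0.142,0.093,0,0,0.137,85],
    [0.041,0.19,0.124,0,0,0.182,85],
    [0.041,0.19,0.124,0,0,0.182,85],
  ],
)

```text
t: 22.05
ee_pos: [499.7, -450.7, 166.9]
tool_rot: [-3.104, 0.47, 0.004]
force: [-0.4, -0.1, 0.5]
grip_width: 84.9
```

Run:
```python
from h import *
import pickle
p=shot("wrist"); save(p,"w10.png",scale=1.5); pickle.dump(p,open("w10.pkl","wb")); s=manip.state(); print(s["t"],np.round(s["ee_pos"],1),s["grip_width"],s["force"])
for (r,a) in reds(p,1000): print(a,np.round(cv2.boxPoints(r)*1.5).tolist())
```

```text
22.1 [ 499.4 -449.7  167.8] 84.95994834301578 [-0.1971622   0.13074975  0.95939265]
7335 [[330.0, 159.0], [444.0, 159.0], [444.0, 316.0], [330.0, 316.0]]
1208 [[-14.0, 458.0], [75.0, 393.0], [98.0, 425.0], [9.0, 490.0]]
```

View pics/w10.png

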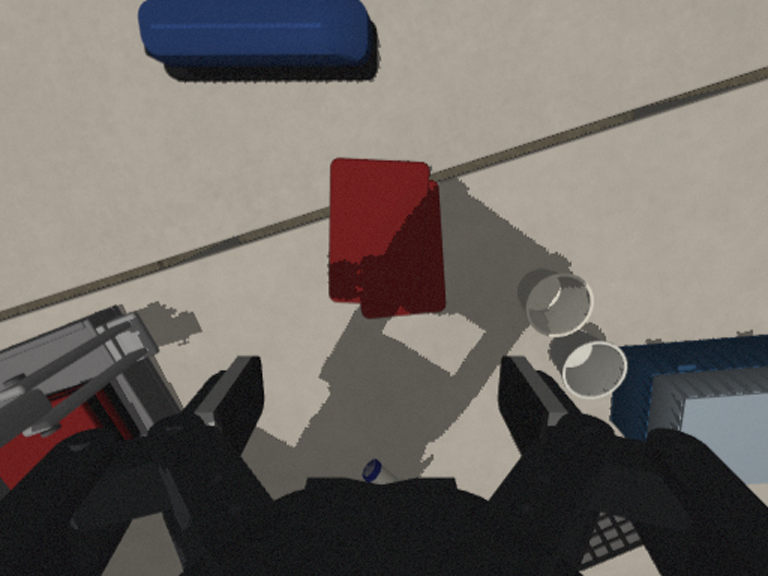

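Run:
```python
from h import *
import pickle
p=pickle.load(open("w10.pkl","rb"))
w=back(p,np.array([[331,158],[430,162],[330,300]])/1.5,34)[:,:2]; print(w.round(1).tolist(), "centre",((w[1]+w[2])/2).round(1),np.linalg.norm(w[0]-w[1]),np.linalg.norm(w[0]-w[2]),"ang",np.arctan2(*(w[0]-w[2])[::-1]),np.arctan2(*(w[0]-w[1])[::-1])-np.pi/2)
v=back(p,np.array([[437,180],[445,310],[362,318]])/1.5,17)[:,:2]; print(v.round(1).tolist(), "centre",((v[0]+v[2])/2).round(1),np.linalg.norm(v[0]-v[1]),np.linalg.norm(v[2]-v[1]),"ang",np.arctan2(*(v[0]-v[1])[::-1]),np.arctan2(*(v[2]-v[1])[::-1])-np.pi/2)
```

```text
[[583.8, -444.4], [563.7, -501.4], [497.9, -413.8]] centre [ 530.8 -457.6] 60.43903180964237 91.13751688454188 ang -0.34217030771840967 -0.3383027266168188
[[551.1, -504.8], [461.5, -487.0], [473.3, -427.7]] centre [ 512.2 -466.3] 91.32269257533467 60.450614304794776 ang -0.19630830843040245 -0.1968421028002112
```

Run:
```python
from h import *
x,y,A=530.8,-457.6,-.34
plan([(x,y,120,A,85),(x,y,55,A,85),(x,y,40,A,85),(x,y,33,A,85)],step=40);print()
plan([(x,y,33,A,85,4),(x,y,33,A,50,4)]);print()
plan([(x,y,60,A,50),(520,-450,235,A,50),(452,-365,240,.5,50),(452.5,-169.5,240,1.635,50,2)],step=48,astep=8.4)
```

```text
[[0.053,-0.003,0.083,0.0,0.0,0.007,85],[0.106,-0.007,0.166,0.0,0.0,0.013,85],[0.106,-0.007,0.275,0.0,0.0,0.013,85],[0.106,-0.007,0.383,0.0,0.0,0.013,85],[0.106,-0.007,0.433,0.0,0.0,0.013,85]]
[[0.0,0.0,0.023,0.0,0.0,0.0,85],[0.0,0.0,0.023,0.0,0.0,0.0,85],[0.0,0.0,0.023,0.0,0.0,0.0,85],[0.0,0.0,0.023,0.0,0.0,0.0,85],[0.0,0.0,0.023,0.0,0.0,0.0,85]]

[[0.0,0.0,0.0,0.0,0.0,0.0,85],[0.0,0.0,0.0,0.0,0.0,0.0,85],[0.0,0.0,0.0,0.0,0.0,0.0,85],[0.0,0.0,0.0,0.0,0.0,0.0,85],[0.0,0.0,0.0,0.0,0.0,0.0,85]]
[[0.0,0.0,0.0,0.0,0.0,0.0,50],[0.0,0.0,0.0,0.0,0.0,0.0,50],[0.0,0.0,0.0,0.0,0.0,0.0,50],[0.0,0.0,0.0,0.0,0.0,0.0,50],[0.0,0.0,0.0,0.0,0.0,0.0,50]]

[[0.0,0.0,-0.09,0.0,0.0,0.0,50],[-0.011,-0.003,-0.236,0.0,0.0,0.0,50],[-0.022,-0.005,-0.381,0.0,0.0,0.0,50],[-0.032,-0.008,-0.527,0.0,0.0,0.0,50],[-0.043,-0.011,-0.673,0.0,0.0,0.0,50]]
[[-0.051,-0.032,-0.003,0.0,0.0,-0.044,50],[-0.102,-0.064,-0.006,0.0,0.0,-0.089,50],[-0.154,-0.096,-0.008,0.0,0.0,-0.134,50],[-0.205,-0.128,-0.011,0.0,0.0,-0.178,50],[-0.256,-0.16,-0.014,0.0,0.0,-0.223,50]]
[[-0.019,-0.058,-0.003,0.0,0.0,-0.044,50],[0.01,-0.134,-0.003,0.0,0.0,-0.089,50],[0.039,-0.21,-0.003,0.0,0.0,-0.135,50],[0.068,-0.286,-0.003,0.0,0.0,-0.18,50],[0.097,-0.362,-0.003,0.0,0.0,-0.225,50]]
[[0.072,-0.04,0.0,0.0,0.0,-0.045,50],[0.143,-0.079,0.0,0.0,0.0,-0.09,50],[0.215,-0.118,0.0,0.0,0.0,-0.135,50],[0.286,-0.157,0.0,0.0,0.0,-0.181,50],[0.286,-0.157,0.0,0.0,0.0,-0.181,50]]
[[0.0,0.0,0.0,0.0,0.0,0.0,50],[0.0,0.0,0.0,0.0,0.0,0.0,50],[0.0,0.0,0.0,0.0,0.0,0.0,50],[0.0,0.0,0.0,0.0,0.0,0.0,50],[0.0,0.0,0.0,0.0,0.0,0.0,50]]
```

Emit:
move_arm(
  increments=[
    [0.053,-0.003,0.083,0,0,0.007,85],
    [0.106,-0.007,0.166,0,0,0.013,85],
    [0.106,-0.007,0.275,0,0,0.013,85],
    [0.106,-0.007,0.383,0,0,0.013,85],
    [0.106,-0.007,0.433,0,0,0.013,85],
  ],
)

```text
t: 22.6
ee_pos: [529.3, -454.7, 36.9]
tool_rot: [-3.093, 0.527, 0.008]
force: [-0.1, 0.6, -0.1]
grip_width: 85.2
```

Emit:
move_arm(
  increments=[
    [0,0,0.023,0,0,0,85],
    [0,0,0.023,0,0,0,85],
    [0,0,0.023,0,0,0,85],
    [0,0,0.023,0,0,0,85],
    [0,0,0.023,0,0,0,85],
  ],
)

```text
t: 23.1
ee_pos: [531.6, -458.1, 34.8]
tool_rot: [3.094, -0.532, 0.003]
force: [0.2, -0.7, -0.7]
grip_width: 85.3
```

Emit:
move_arm(
  increments=[
    [0,0,0,0,0,0,50],
    [0,0,0,0,0,0,50],
    [0,0,0,0,0,0,50],
    [0,0,0,0,0,0,50],
    [0,0,0,0,0,0,50],
  ],
)

```text
t: 23.6
ee_pos: [531.4, -457.8, 34.1]
tool_rot: [3.095, -0.532, 0.002]
force: [-0.5, 0.7, 5.4]
grip_width: 60.7
```

Emit:
move_arm(
  increments=[
    [0,0,-0.09,0,0,0,50],
    [-0.011,-0.003,-0.236,0,0,0,50],
    [-0.022,-0.005,-0.381,0,0,0,50],
    [-0.032,-0.008,-0.527,0,0,0,50],
    [-0.043,-0.011,-0.673,0,0,0,50],
  ],
)

```text
t: 24.1
ee_pos: [519.4, -449.3, 235.8]
tool_rot: [-3.095, 0.532, 0.002]
force: [0.2, -0.9, -1.2]
grip_width: 60.8
```

Emit:
move_arm(
  increments=[
    [-0.051,-0.032,-0.003,0,0,-0.044,50],
    [-0.102,-0.064,-0.006,0,0,-0.089,50],
    [-0.154,-0.096,-0.008,0,0,-0.134,50],
    [-0.205,-0.128,-0.011,0,0,-0.178,50],
    [-0.256,-0.16,-0.014,0,0,-0.223,50],
  ],
)

```text
t: 24.6
ee_pos: [462.8, -378.0, 238.6]
tool_rot: [-3.088, -0.571, 0.001]
force: [-0.9, -0.5, -0.6]
grip_width: 61.3
```

Emit:
move_arm(
  increments=[
    [-0.019,-0.058,-0.003,0,0,-0.044,50],
    [0.01,-0.134,-0.003,0,0,-0.089,50],
    [0.039,-0.21,-0.003,0,0,-0.135,50],
    [0.068,-0.286,-0.003,0,0,-0.18,50],
    [0.097,-0.362,-0.003,0,0,-0.225,50],
  ],
)

```text
t: 25.1
ee_pos: [452.1, -265.9, 239.6]
tool_rot: [-2.7, -1.604, 0.001]
force: [0.6, 0.4, -0.6]
grip_width: 61.1
```

Emit:
move_arm(
  increments=[
    [0.072,-0.04,0,0,0,-0.045,50],
    [0.143,-0.079,0,0,0,-0.09,50],
    [0.215,-0.118,0,0,0,-0.135,50],
    [0.286,-0.157,0,0,0,-0.181,50],
    [0.286,-0.157,0,0,0,-0.181,50],
  ],
)

```text
t: 25.6
ee_pos: [451.4, -166.1, 239.6]
tool_rot: [-2.141, -2.293, -0.0]
force: [0.9, -0.5, 0.1]
grip_width: 60.7
```

Emit:
move_arm(
  increments=[
    [0,0,0,0,0,0,50],
    [0,0,0,0,0,0,50],
    [0,0,0,0,0,0,50],
    [0,0,0,0,0,0,50],
    [0,0,0,0,0,0,50],
  ],
)

```text
t: 26.1
ee_pos: [452.8, -169.9, 240.2]
tool_rot: [2.15, 2.291, -0.0]
force: [-0.2, 0.3, 0.2]
grip_width: 60.8
```

Run:
```python
from h import *
p=shot("wrist"); save(p,"w11.png"); s=manip.state(); print(s["t"],np.round(s["ee_pos"],1),s["grip_width"],json.load(open("cmd.json"))["p"]); print(held(p,0.5))
for (r,a) in reds(p,1000): print(a,r)
```

```text
26.15 [ 452.8 -169.8  240.2] 60.80334161974662 [452.4290501073795, -169.49005023808053, 240.1]
([[256, 169], [193, 194], [315, 194]], [[46.9, 1.4, 0.5], [34.5, -29.3, 0.5], [34.5, 30.2, 0.5]])
1523 ((254.0, 151.0), (30.0, 50.0), 90.0)
17518 ((253.3992919921875, 245.87281799316406), (124.14950561523438, 155.2451171875), 0.5562521815299988)
```

Run:
```python
from h import *
plan([(452.5,-169.5,70,1.635,50),(452.5,-169.5,65,1.635,50)],step=45)
plan([(452.5,-169.5,60,1.635,50),(452.5,-169.5,57.2,1.635,50,1),(452.5,-169.5,57.2,1.635,85,1)])
plan([(452.5,-169.5,57.2,1.635,85,1),(452.5,-169.5,235,1.635,85,3)],step=45)
plan([(452.5,-360,235,0.7,85),(490,-450,160,-.2,85,3)],astep=8.4,step=48)
```

```text
[[0.0,0.0,0.142,0.0,0.0,0.0,50],[0.0,0.0,0.284,0.0,0.0,0.0,50],[0.0,0.0,0.425,0.0,0.0,0.0,50],[0.0,0.0,0.567,0.0,0.0,0.0,50],[0.0,0.0,0.584,0.0,0.0,0.0,50]]
[[0.0,0.0,0.016,0.0,0.0,0.0,50],[0.0,0.0,0.026,0.0,0.0,0.0,50],[0.0,0.0,0.026,0.0,0.0,0.0,50],[0.0,0.0,0.026,0.0,0.0,0.0,85],[0.0,0.0,0.026,0.0,0.0,0.0,85]]
[[0.0,0.0,0.0,0.0,0.0,0.0,85],[0.0,0.0,0.0,0.0,0.0,0.0,85],[0.0,0.0,-0.149,0.0,0.0,0.0,85],[0.0,0.0,-0.297,0.0,0.0,0.0,85],[0.0,0.0,-0.445,0.0,0.0,0.0,85]]
[[0.0,0.0,-0.148,0.0,0.0,0.0,85],[0.0,0.0,-0.148,0.0,0.0,0.0,85],[0.0,0.0,-0.148,0.0,0.0,0.0,85],[0.0,0.0,-0.148,0.0,0.0,0.0,85],[0.0,0.0,-0.148,0.0,0.0,0.0,85]]
[[-0.091,-0.006,0.0,0.0,0.0,0.043,85],[-0.181,-0.012,0.0,0.0,0.0,0.085,85],[-0.272,-0.018,0.0,0.0,0.0,0.128,85],[-0.362,-0.024,0.0,0.0,0.0,0.17,85],[-0.453,-0.03,0.0,0.0,0.0,0.213,85]]
[[-0.074,0.052,0.0,0.0,0.0,0.042,85],[-0.149,0.103,0.0,0.0,0.0,0.085,85],[-0.174,0.142,0.036,0.0,0.0,0.126,85],[-0.199,0.181,0.071,0.0,0.0,0.167,85],[-0.224,0.22,0.107,0.0,0.0,0.208,85]]
[[0.004,0.047,0.036,0.0,0.0,0.041,85],[0.007,0.093,0.072,0.0,0.0,0.082,85],[0.011,0.139,0.107,0.0,0.0,0.123,85],[0.015,0.185,0.143,0.0,0.0,0.164,85],[0.015,0.185,0.143,0.0,0.0,0.164,85]]
[[0.0,0.0,0.0,0.0,0.0,0.0,85],[0.0,0.0,0.0,0.0,0.0,0.0,85],[0.0,0.0,0.0,0.0,0.0,0.0,85],[0.0,0.0,0.0,0.0,0.0,0.0,85],[0.0,0.0,0.0,0.0,0.0,0.0,85]]
```

Emit:
move_arm(
  increments=[
    [0,0,0.142,0,0,0,50],
    [0,0,0.284,0,0,0,50],
    [0,0,0.425,0,0,0,50],
    [0,0,0.567,0,0,0,50],
    [0,0,0.584,0,0,0,50],
  ],
)

```text
t: 26.65
ee_pos: [450.1, -167.8, 60.7]
tool_rot: [-2.142, -2.284, 0.003]
force: [-0.6, 0.5, -0.3]
grip_width: 61.0
```

Emit:
move_arm(
  increments=[
    [0,0,0.016,0,0,0,50],
    [0,0,0.026,0,0,0,50],
    [0,0,0.026,0,0,0,50],
    [0,0,0.026,0,0,0,85],
    [0,0,0.026,0,0,0,85],
  ],
)

```text
t: 27.15
ee_pos: [453.6, -169.7, 58.7]
tool_rot: [2.146, 2.29, 0.001]
force: [0.9, -0.2, -1.1]
grip_width: 84.9
```

Emit:
move_arm(
  increments=[
    [0,0,0,0,0,0,85],
    [0,0,0,0,0,0,85],
    [0,0,-0.149,0,0,0,85],
    [0,0,-0.297,0,0,0,85],
    [0,0,-0.445,0,0,0,85],
  ],
)

```text
t: 27.65
ee_pos: [452.3, -169.0, 191.6]
tool_rot: [-2.147, -2.29, 0.001]
force: [1.3, -0.3, 0.0]
grip_width: 85.3
```

Emit:
move_arm(
  increments=[
    [0,0,-0.148,0,0,0,85],
    [0,0,-0.148,0,0,0,85],
    [0,0,-0.148,0,0,0,85],
    [0,0,-0.148,0,0,0,85],
    [0,0,-0.148,0,0,0,85],
  ],
)

```text
t: 28.15
ee_pos: [451.8, -168.7, 233.5]
tool_rot: [-2.146, -2.289, 0.001]
force: [0.8, -0.4, 0.1]
grip_width: 85.1
```

Run:
```python
from h import *
p=shot("wrist"); save(p,"w12.png"); s=manip.state(); print(s["t"],np.round(s["ee_pos"],1),s["grip_width"],s["force"])
for (r,a) in reds(p,1000):
    b=cv2.boxPoints(r); w=back(p,b,56)[:,:2]; print(a,np.round(w).tolist(),np.round(w.mean(0),1), np.round([np.linalg.norm(w[0]-w[1]),np.linalg.norm(w[1]-w[2])]))
```

```text
28.2 [ 451.9 -168.8  233.5] 85.04126100408715 [-0.41112391 -0.45690723  0.11672806]
4133 [[422.0, -124.0], [481.0, -120.0], [490.0, -214.0], [426.0, -218.0]] [ 454.9 -168.9] [59. 94.]
```

Emit:
move_arm(
  increments=[
    [-0.091,-0.006,0,0,0,0.043,85],
    [-0.181,-0.012,0,0,0,0.085,85],
    [-0.272,-0.018,0,0,0,0.128,85],
    [-0.362,-0.024,0,0,0,0.17,85],
    [-0.453,-0.03,0,0,0,0.213,85],
  ],
)

```text
t: 28.7
ee_pos: [452.1, -306.1, 233.6]
tool_rot: [-2.783, -1.45, 0.001]
force: [-0.8, -0.3, 0.5]
grip_width: 85.0
```

Emit:
move_arm(
  increments=[
    [-0.074,0.052,0,0,0,0.042,85],
    [-0.149,0.103,0,0,0,0.085,85],
    [-0.174,0.142,0.036,0,0,0.126,85],
    [-0.199,0.181,0.071,0,0,0.167,85],
    [-0.224,0.22,0.107,0,0,0.208,85],
  ],
)

```text
t: 29.2
ee_pos: [468.3, -398.6, 200.9]
tool_rot: [-3.102, -0.48, 0.002]
force: [0.0, 0.6, 0.7]
grip_width: 85.0
```

Emit:
move_arm(
  increments=[
    [0.004,0.047,0.036,0,0,0.041,85],
    [0.007,0.093,0.072,0,0,0.082,85],
    [0.011,0.139,0.107,0,0,0.123,85],
    [0.015,0.185,0.143,0,0,0.164,85],
    [0.015,0.185,0.143,0,0,0.164,85],
  ],
)

```text
t: 29.7
ee_pos: [489.4, -450.1, 156.7]
tool_rot: [-3.122, 0.318, 0.005]
force: [-0.7, 1.3, -0.3]
grip_width: 84.8
```

Emit:
move_arm(
  increments=[
    [0,0,0,0,0,0,85],
    [0,0,0,0,0,0,85],
    [0,0,0,0,0,0,85],
    [0,0,0,0,0,0,85],
    [0,0,0,0,0,0,85],
  ],
)

```text
t: 30.2
ee_pos: [490.2, -449.5, 160.7]
tool_rot: [3.125, -0.316, 0.001]
force: [-0.4, 0.7, -0.1]
grip_width: 85.1
```

Run:
```python
from h import *
p=shot("wrist"); save(p,"w13.png"); s=manip.state(); print(s["t"],np.round(s["ee_pos"],1),s["grip_width"],s["force"])
for (r,a) in reds(p,300):
    b=cv2.boxPoints(r); w=back(p,b,17)[:,:2]; print(a,np.round(r[0]),np.round(w,1).tolist(),np.round(w.mean(0),1), np.round([np.linalg.norm(w[0]-w[1]),np.linalg.norm(w[1]-w[2])]))
```

```text
30.25 [ 490.1 -449.6  160.6] 85.1787901513697 [0.65291783 0.50124257 0.04472285]
5423 [266. 159.] [[563.8, -445.9], [551.9, -504.3], [461.5, -490.1], [474.6, -425.9]] [ 512.9 -466.6] [60. 91.]
1515 [ 16. 280.] [[462.9, -138.0], [465.8, -190.9], [405.3, -177.9], [401.4, -121.8]] [ 433.9 -157.2] [53. 62.]
```

Run:
```python
from h import *
import pickle
p=pickle.load(open("w10.pkl","rb")); print("cup base/rim",back(p,np.array([[545,290]])/1.5,0).round(),back(p,np.array([[560,303],[525,300]])/1.5,40).round().tolist())
x,y,A=512.9,-466.6,-.193
plan([(x,y,100,A,85),(x,y,40,A,85),(x,y,25,A,85),(x,y,18,A,85)],step=40);print()
plan([(x,y,15,A,85,4),(x,y,15,A,50,4)]);print()
plan([(x,y,50,A,50),(510,-455,225,A,50),(452,-365,240,.5,50),(452.5,-169.5,240,1.635,50,2)],step=48,astep=8.4)
```

```text
cup base/rim [[ 448. -564.    0.]] [[453.0, -559.0, 40.0], [462.0, -538.0, 40.0]]
[[0.043,0.02,0.1,0.0,0.0,-0.001,85],[0.086,0.039,0.2,0.0,0.0,-0.003,85],[0.086,0.039,0.3,0.0,0.0,-0.003,85],[0.086,0.039,0.4,0.0,0.0,-0.003,85],[0.086,0.039,0.45,0.0,0.0,-0.003,85]]
[[0.0,0.0,0.023,0.0,0.0,0.0,85],[0.0,0.0,0.023,0.0,0.0,0.0,85],[0.0,0.0,0.023,0.0,0.0,0.0,85],[0.0,0.0,0.023,0.0,0.0,0.0,85],[0.0,0.0,0.023,0.0,0.0,0.0,85]]

[[0.0,0.0,0.01,0.0,0.0,0.0,85],[0.0,0.0,0.01,0.0,0.0,0.0,85],[0.0,0.0,0.01,0.0,0.0,0.0,85],[0.0,0.0,0.01,0.0,0.0,0.0,85],[0.0,0.0,0.01,0.0,0.0,0.0,85]]
[[0.0,0.0,0.0,0.0,0.0,0.0,50],[0.0,0.0,0.0,0.0,0.0,0.0,50],[0.0,0.0,0.0,0.0,0.0,0.0,50],[0.0,0.0,0.0,0.0,0.0,0.0,50],[0.0,0.0,0.0,0.0,0.0,0.0,50]]

[[0.0,0.0,-0.116,0.0,0.0,0.0,50],[-0.004,-0.009,-0.262,0.0,0.0,0.0,50],[-0.008,-0.018,-0.408,0.0,0.0,0.0,50],[-0.013,-0.027,-0.554,0.0,0.0,0.0,50],[-0.017,-0.036,-0.7,0.0,0.0,0.0,50]]
[[-0.049,-0.051,-0.01,0.0,0.0,-0.044,50],[-0.099,-0.103,-0.02,0.0,0.0,-0.088,50],[-0.148,-0.154,-0.03,0.0,0.0,-0.132,50],[-0.197,-0.206,-0.04,0.0,0.0,-0.176,50],[-0.247,-0.257,-0.05,0.0,0.0,-0.22,50]]
[[0.04,-0.072,0.0,0.0,0.0,-0.045,50],[0.079,-0.143,0.0,0.0,0.0,-0.091,50],[0.118,-0.214,0.0,0.0,0.0,-0.136,50],[0.157,-0.286,0.0,0.0,0.0,-0.181,50],[0.196,-0.357,0.0,0.0,0.0,-0.226,50]]
[[0.077,-0.029,0.0,0.0,0.0,-0.045,50],[0.153,-0.057,0.0,0.0,0.0,-0.09,50],[0.229,-0.086,0.0,0.0,0.0,-0.136,50],[0.229,-0.086,0.0,0.0,0.0,-0.136,50],[0.229,-0.086,0.0,0.0,0.0,-0.136,50]]
```

Emit:
move_arm(
  increments=[
    [0.043,0.02,0.1,0,0,-0.001,85],
    [0.086,0.039,0.2,0,0,-0.003,85],
    [0.086,0.039,0.3,0,0,-0.003,85],
    [0.086,0.039,0.4,0,0,-0.003,85],
    [0.086,0.039,0.45,0,0,-0.003,85],
  ],
)

```text
t: 30.75
ee_pos: [511.9, -464.9, 22.3]
tool_rot: [-3.124, 0.302, 0.005]
force: [0.5, 0.0, 0.4]
grip_width: 85.0
```

Emit:
move_arm(
  increments=[
    [0,0,0.023,0,0,0,85],
    [0,0,0.033,0,0,0,85],
    [0,0,0.033,0,0,0,85],
    [0,0,0.033,0,0,0,85],
    [0,0,0.033,0,0,0,85],
  ],
)

```text
t: 31.25
ee_pos: [513.6, -467.1, 16.7]
tool_rot: [3.125, -0.302, 0.003]
force: [0.9, -0.5, -0.0]
grip_width: 85.0
```

Emit:
move_arm(
  increments=[
    [0,0,0,0,0,0,50],
    [0,0,0,0,0,0,50],
    [0,0,0,0,0,0,50],
    [0,0,0,0,0,0,50],
    [0,0,0,0,0,0,50],
  ],
)

```text
t: 31.75
ee_pos: [513.4, -466.8, 16.2]
tool_rot: [3.126, -0.303, 0.002]
force: [-0.6, -0.2, 6.4]
grip_width: 61.2
```

Emit:
move_arm(
  increments=[
    [0,0,-0.116,0,0,0,50],
    [-0.004,-0.009,-0.262,0,0,0,50],
    [-0.008,-0.018,-0.408,0,0,0,50],
    [-0.013,-0.027,-0.554,0,0,0,50],
    [-0.017,-0.036,-0.7,0,0,0,50],
  ],
)

```text
t: 32.25
ee_pos: [509.6, -454.2, 226.2]
tool_rot: [-3.126, 0.303, 0.002]
force: [0.3, -0.6, -0.2]
grip_width: 61.2
```

Emit:
move_arm(
  increments=[
    [-0.049,-0.051,-0.01,0,0,-0.044,50],
    [-0.099,-0.103,-0.02,0,0,-0.088,50],
    [-0.148,-0.154,-0.03,0,0,-0.132,50],
    [-0.197,-0.206,-0.04,0,0,-0.176,50],
    [-0.247,-0.257,-0.05,0,0,-0.22,50],
  ],
)

```text
t: 32.75
ee_pos: [451.3, -363.8, 239.8]
tool_rot: [-3.041, -0.783, 0.001]
force: [1.0, -0.2, -0.0]
grip_width: 60.7
```

Emit:
move_arm(
  increments=[
    [0.04,-0.072,0,0,0,-0.045,50],
    [0.079,-0.143,0,0,0,-0.091,50],
    [0.118,-0.214,0,0,0,-0.136,50],
    [0.157,-0.286,0,0,0,-0.181,50],
    [0.196,-0.357,0,0,0,-0.226,50],
  ],
)

```text
t: 33.25
ee_pos: [452.1, -241.5, 239.8]
tool_rot: [-2.58, -1.791, 0.0]
force: [-0.1, 0.4, -0.5]
grip_width: 60.7
```

Emit:
move_arm(
  increments=[
    [0.077,-0.029,0,0,0,-0.045,50],
    [0.153,-0.057,0,0,0,-0.09,50],
    [0.229,-0.086,0,0,0,-0.136,50],
    [0.229,-0.086,0,0,0,-0.136,50],
    [0.229,-0.086,0,0,0,-0.136,50],
  ],
)

```text
t: 33.75
ee_pos: [452.9, -169.3, 240.1]
tool_rot: [2.149, 2.291, -0.001]
force: [-0.7, -0.6, -0.8]
grip_width: 60.7
```

Run:
```python
from h import *
p=shot("wrist"); save(p,"w14.png"); s=manip.state(); print(s["t"],np.round(s["ee_pos"],1),s["grip_width"],json.load(open("cmd.json"))["p"]); print(held(p,0.5))
for (r,a) in reds(p,1000): print(a,r)
plan([(452.5,-169.5,87,1.635,50),(452.5,-169.5,82,1.635,50)],step=45)
plan([(452.5,-169.5,77,1.635,50),(452.5,-169.5,74.2,1.635,50,1),(452.5,-169.5,74.2,1.635,85,1)])
plan([(452.5,-169.5,74.2,1.635,85,1),(452.5,-169.5,235,1.635,85,4)],step=45)
```

```text
33.8 [ 453.1 -169.9  240.2] 60.83058206578404 [452.470393005059, -169.53913194087556, 240.1]
([[256, 170], [192, 195], [315, 195]], [[47.2, 1.1, 0.5], [34.8, -30.1, 0.5], [34.9, 30.0, 0.5]])
1620 ((255.0, 151.5), (31.0, 52.0), 90.0)
17518 ((253.5, 247.5), (155.0, 125.0), 90.0)
[[0.0,0.0,0.128,0.0,0.0,0.0,50],[0.0,0.0,0.255,0.0,0.0,0.0,50],[0.0,0.0,0.383,0.0,0.0,0.0,50],[0.0,0.0,0.51,0.0,0.0,0.0,50],[0.0,0.0,0.527,0.0,0.0,0.0,50]]
[[0.0,0.0,0.017,0.0,0.0,0.0,50],[0.0,0.0,0.026,0.0,0.0,0.0,50],[0.0,0.0,0.026,0.0,0.0,0.0,50],[0.0,0.0,0.026,0.0,0.0,0.0,85],[0.0,0.0,0.026,0.0,0.0,0.0,85]]
[[0.0,0.0,0.0,0.0,0.0,0.0,85],[0.0,0.0,0.0,0.0,0.0,0.0,85],[0.0,0.0,-0.134,0.0,0.0,0.0,85],[0.0,0.0,-0.268,0.0,0.0,0.0,85],[0.0,0.0,-0.402,0.0,0.0,0.0,85]]
[[0.0,0.0,-0.134,0.0,0.0,0.0,85],[0.0,0.0,-0.134,0.0,0.0,0.0,85],[0.0,0.0,-0.134,0.0,0.0,0.0,85],[0.0,0.0,-0.134,0.0,0.0,0.0,85],[0.0,0.0,-0.134,0.0,0.0,0.0,85]]
```

Emit:
move_arm(
  increments=[
    [0,0,0.128,0,0,0,50],
    [0,0,0.255,0,0,0,50],
    [0,0,0.383,0,0,0,50],
    [0,0,0.51,0,0,0,50],
    [0,0,0.527,0,0,0,50],
  ],
)

```text
t: 34.3
ee_pos: [450.8, -169.3, 78.4]
tool_rot: [-2.146, -2.284, 0.002]
force: [-0.5, 0.4, -0.4]
grip_width: 61.2
```

Emit:
move_arm(
  increments=[
    [0,0,0.017,0,0,0,50],
    [0,0,0.029,0,0,0,50],
    [0,0,0.029,0,0,0,50],
    [0,0,0.029,0,0,0,85],
    [0,0,0.029,0,0,0,85],
  ],
)

```text
t: 34.8
ee_pos: [453.5, -169.7, 74.6]
tool_rot: [2.147, 2.29, 0.001]
force: [1.2, -0.2, 0.3]
grip_width: 85.3
```

Emit:
move_arm(
  increments=[
    [0,0,0,0,0,0,85],
    [0,0,0,0,0,0,85],
    [0,0,-0.134,0,0,0,85],
    [0,0,-0.268,0,0,0,85],
    [0,0,-0.402,0,0,0,85],
  ],
)

```text
t: 35.3
ee_pos: [452.4, -169.0, 195.0]
tool_rot: [-2.147, -2.291, 0.0]
force: [1.1, -0.3, -0.6]
grip_width: 85.3
```

Emit:
move_arm(
  increments=[
    [0,0,-0.137,0,0,0,85],
    [0,0,-0.137,0,0,0,85],
    [0,0,-0.137,0,0,0,85],
    [0,0,-0.137,0,0,0,85],
    [0,0,-0.137,0,0,0,85],
  ],
)

```text
t: 35.8
ee_pos: [451.9, -168.8, 233.6]
tool_rot: [-2.146, -2.289, 0.001]
force: [-0.3, 0.3, 0.5]
grip_width: 84.7
```

Run:
```python
from h import *
import pickle
p=shot("wrist"); save(p,"w15.png"); pickle.dump(p,open("w15.pkl","wb")); s=manip.state(); print(s["t"],np.round(s["ee_pos"],1),s["grip_width"],np.round(s["joint_positions"],2))
for (r,a) in reds(p,1000):
    b=cv2.boxPoints(r); w=back(p,b,73)[:,:2]; print(a,np.round(w).tolist(),np.round(w.mean(0),1), np.round([np.linalg.norm(w[0]-w[1]),np.linalg.norm(w[1]-w[2])]))
q=shot("scene"); save(q,"s2.png",crop=(130,90,350,260),scale=3.4)
t=shot("top"); 
for n,c in (("w",p),("s",q),("t",t)):
  for k in ("hood_handle","hood_hinge","clamp_end","clamp_pivot"): print(n,k,[(np.round(d["uv"],1).tolist(),round(d["confidence"],2)) for d in manip.tip_of(k,c)][:3])
C=np.array([453.,-169.5]); a=1.635; ex=np.array([np.cos(a),np.sin(a)]); ey=np.array([-np.sin(a),np.cos(a)])
for th in (1.5,1.6,1.7,1.8,1.9,1.95):
    f,u=163,106; xx=90-f*np.cos(th)+u*np.sin(th); zz=32+f*np.sin(th)+u*np.cos(th)
    P=np.r_[C+ex*xx+ey*15,zz]; print("hood",th,P.round(1),*[proj(c,P).round(1).tolist() for c in (p,q,t)])
for th in (1.4,1.57,1.7,1.8,1.9):
    P=np.r_[C+ex*(-100+79*np.cos(th))+ey*-50,110+79*np.sin(th)]; print("clamp",th,P.round(1),*[proj(c,P).round(1).tolist() for c in (p,q,t)])
```

```text
35.85 [ 452.  -168.8  233.6] 84.72488621419289 [-0.59  0.36  1.8  -0.    0.99 -0.65]
4657 [[421.0, -123.0], [480.0, -119.0], [490.0, -213.0], [424.0, -218.0]] [ 453.8 -168.2] [60. 95.]
w hood_handle []
w hood_hinge [([255.1, 98.3], 0.73), ([459.9, 51.3], 0.63)]
w clamp_end [([317.7, 340.2], 0.94)]
w clamp_pivot [([305.0, 281.2], 0.66)]
s hood_handle [([188.3, 165.4], 0.71), ([287.7, 176.2], 0.71)]
s hood_hinge [([228.5, 217.8], 0.96), ([251.8, 190.3], 0.9), ([370.3, 231.8], 0.17)]
s clamp_end [([297.5, 174.7], 0.55)]
s clamp_pivot [([297.7, 202.2], 0.68), ([297.5, 172.2], 0.41)]
t hood_handle [([272.9, 145.0], 0.66), ([211.8, 250.1], 0.59)]
t hood_hinge [([236.9, 156.4], 0.94), ([256.2, 238.1], 0.9), ([151.9, 231.1], 0.6)]
t clamp_end [([329.7, 212.7], 0.63), ([252.3, 136.2], 0.48)]
t clamp_pivot [([274.6, 128.9], 0.54), ([325.9, 212.9], 0.49)]
hood 1.5 [426.2  13.4 202.1] [[222.2, -147.4]] [[194.2, 160.1]] [[219.0, 249.7]]
hood 1.6 [425.2  29.8 191.8] [[223.6, -173.6]] [[189.8, 162.5]] [[212.9, 250.0]]
hood 1.7 [424.2  45.2 180. ] [[225.3, -191.0]] [[185.8, 165.5]] [[207.3, 250.2]]
hood 1.8 [423.3  59.3 166.7] [[227.2, -200.0]] [[182.2, 169.1]] [[202.5, 250.3]]
hood 1.9 [422.4  72.  152. ] [[229.1, -201.7]] [[179.2, 173.0]] [[198.3, 250.4]]
hood 1.95 [422.1  77.8 144.2] [[230.0, -200.3]] [[177.8, 175.2]] [[196.4, 250.3]]
clamp 1.4 [ 508.5 -252.7  187.9] [[318.9, 327.6]] [[292.6, 174.3]] [[322.3, 215.0]]
clamp 1.57 [ 509.3 -266.   189. ] [[318.1, 342.6]] [[297.2, 174.8]] [[327.5, 214.6]]
clamp 1.7 [ 510.  -276.2  188.3] [[317.0, 352.2]] [[300.8, 175.7]] [[331.4, 214.3]]
clamp 1.8 [ 510.5 -284.   186.9] [[316.0, 358.3]] [[303.5, 176.8]] [[334.3, 214.0]]
clamp 1.9 [ 511.  -291.6  184.8] [[314.8, 363.2]] [[306.2, 178.1]] [[337.1, 213.8]]
```

View pics/s2.png

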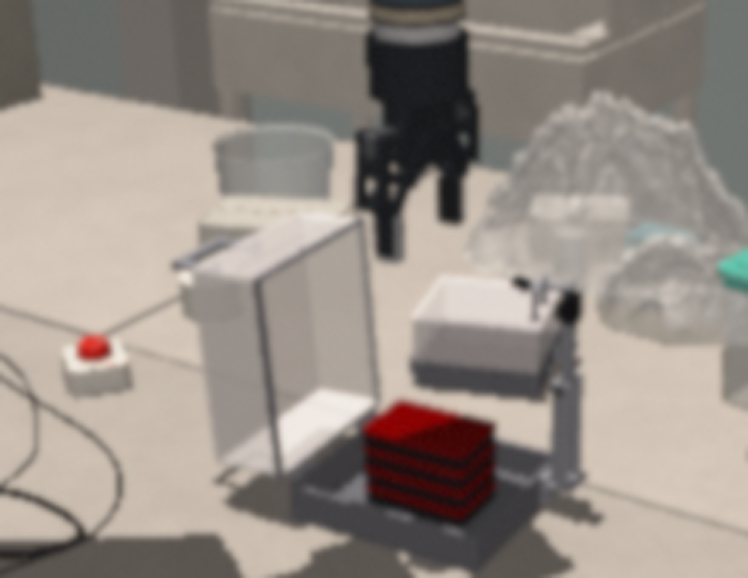

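Run:
```python
from h import *
plan([(440,-100,300,.7,26),(420,10,300,.064,26,1)],astep=8.4,step=48)
```

```text
[[0.033,-0.004,-0.031,0.0,0.0,0.043,26],[0.067,-0.008,-0.062,0.0,0.0,0.085,26],[0.1,-0.011,-0.093,0.0,0.0,0.128,26],[0.134,-0.015,-0.124,0.0,0.0,0.17,26],[0.167,-0.019,-0.155,0.0,0.0,0.213,26]]
[[0.024,-0.024,-0.031,0.0,0.0,0.042,26],[0.048,-0.047,-0.062,0.0,0.0,0.085,26],[0.101,-0.1,-0.062,0.0,0.0,0.126,26],[0.154,-0.152,-0.062,0.0,0.0,0.166,26],[0.206,-0.205,-0.062,0.0,0.0,0.207,26]]
[[0.01,-0.074,0.0,0.0,0.0,0.04,26],[0.021,-0.148,0.0,0.0,0.0,0.081,26],[0.021,-0.148,0.0,0.0,0.0,0.081,26],[0.021,-0.148,0.0,0.0,0.0,0.081,26],[0.021,-0.148,0.0,0.0,0.0,0.081,26]]
```

Emit:
move_arm(
  increments=[
    [0.033,-0.004,-0.031,0,0,0.043,26],
    [0.067,-0.008,-0.062,0,0,0.085,26],
    [0.1,-0.011,-0.093,0,0,0.128,26],
    [0.134,-0.015,-0.124,0,0,0.17,26],
    [0.167,-0.019,-0.155,0,0,0.213,26],
  ],
)

```text
t: 37.05
ee_pos: [443.7, -119.3, 282.0]
tool_rot: [-2.786, -1.452, -0.0]
force: [0.1, 0.1, -0.2]
grip_width: 26.0
```

Emit:
move_arm(
  increments=[
    [0.024,-0.024,-0.031,0,0,0.042,26],
    [0.048,-0.047,-0.062,0,0,0.085,26],
    [0.101,-0.1,-0.062,0,0,0.126,26],
    [0.154,-0.152,-0.062,0,0,0.166,26],
    [0.206,-0.205,-0.062,0,0,0.207,26],
  ],
)

```text
t: 37.55
ee_pos: [428.3, -33.2, 300.4]
tool_rot: [3.104, 0.485, 0.001]
force: [0.2, -0.0, -0.2]
grip_width: 25.9
```

Emit:
move_arm(
  increments=[
    [0.01,-0.074,0,0,0,0.04,26],
    [0.021,-0.148,0,0,0,0.081,26],
    [0.021,-0.148,0,0,0,0.081,26],
    [0.021,-0.148,0,0,0,0.081,26],
    [0.021,-0.148,0,0,0,0.081,26],
  ],
)

```text
t: 38.05
ee_pos: [421.1, 9.5, 300.4]
tool_rot: [3.139, 0.098, 0.001]
force: [1.1, 0.2, -0.4]
grip_width: 26.0
```

Run:
```python
from h import *
import pickle
p=shot("wrist"); pickle.dump(p,open("w16.pkl","wb")); s=manip.state(); print(s["t"],np.round(s["ee_pos"],1),s["grip_width"])
t=shot("top")
for k in ("hood_handle","hood_hinge"): print(k,[(np.round(d["uv"],1).tolist(),round(d["confidence"],2)) for d in manip.tip_of(k,p)][:3],[(np.round(d["uv"],1).tolist(),round(d["confidence"],2)) for d in manip.tip_of(k,t)][:3])
im=np.hstack([cv2.resize(t["color"],(533,400)),p["color"][:400,100:367] if False else cv2.resize(p["color"][:,:356],None,fx=.75,fy=1.04)[:400]]); 
im=im[:, :800]; cv2.imwrite("pics/tw.png",im); print(im.shape)
C=np.array([453.,-169.5]); a=1.635; ex=np.array([np.cos(a),np.sin(a)]); ey=np.array([-np.sin(a),np.cos(a)])
for th in (1.55,1.6,1.65,1.7):
    f,u=163,106; xx=90-f*np.cos(th)+u*np.sin(th); zz=32+f*np.sin(th)+u*np.cos(th)
    P=np.r_[C+ex*xx+ey*15,zz]; print("hood",th,P.round(1),*[proj(c,P).round(1).tolist() for c in (p,t)])
```

```text
38.1 [421.1   9.4 300.3] 25.928514138874036
hood_handle [([222.2, 188.8], 0.75)] [([212.4, 250.6], 0.78), ([268.7, 144.9], 0.56)]
hood_hinge [([503.9, 107.8], 0.45)] [([256.2, 238.5], 0.8), ([232.9, 157.6], 0.72), ([145.0, 162.1], 0.6)]Traceback (most recent call last):
  File "<stdin>", line 6, in <module>
    return _nx.concatenate(arrs, 1, dtype=dtype, casting=casting)
           ~~~~~~~~~~~~~~~^^^^^^^^^^^^^^^^^^^^^^^^^^^^^^^^^^^^^^^
ValueError: all the input array dimensions except for the concatenation axis must match exactly, but along dimension 0, the array at index 0 has size 400 and the array at index 1 has size 399
```

Run:
```python
from h import *
import pickle
p=pickle.load(open("w16.pkl","rb")); t=shot("top")
cv2.imwrite("pics/tw.png",np.vstack([cv2.resize(t["color"][90:],(512*14//10,294*14//10))[:380],np.pad(p["color"][100:320,:],((0,0),(0,716-512),(0,0)))]))
C=np.array([453.,-169.5]); a=1.635; ex=np.array([np.cos(a),np.sin(a)]); ey=np.array([-np.sin(a),np.cos(a)])
for th in (1.55,1.6,1.65,1.7):
    f,u=163,106; xx=90-f*np.cos(th)+u*np.sin(th); zz=32+f*np.sin(th)+u*np.cos(th)
    P=np.r_[C+ex*xx+ey*15,zz]; print("hood",th,P.round(1),*[proj(c,P).round(1).tolist() for c in (p,t)])
```

```text
hood 1.55 [425.7  21.7 197.2] [[240.6, 191.9]] [[215.9, 249.8]]
hood 1.6 [425.2  29.8 191.8] [[231.9, 190.3]] [[212.9, 250.0]]
hood 1.65 [424.6  37.7 186.1] [[223.8, 188.6]] [[210.0, 250.1]]
hood 1.7 [424.2  45.2 180. ] [[216.6, 186.9]] [[207.3, 250.2]]
```

View pics/tw.png

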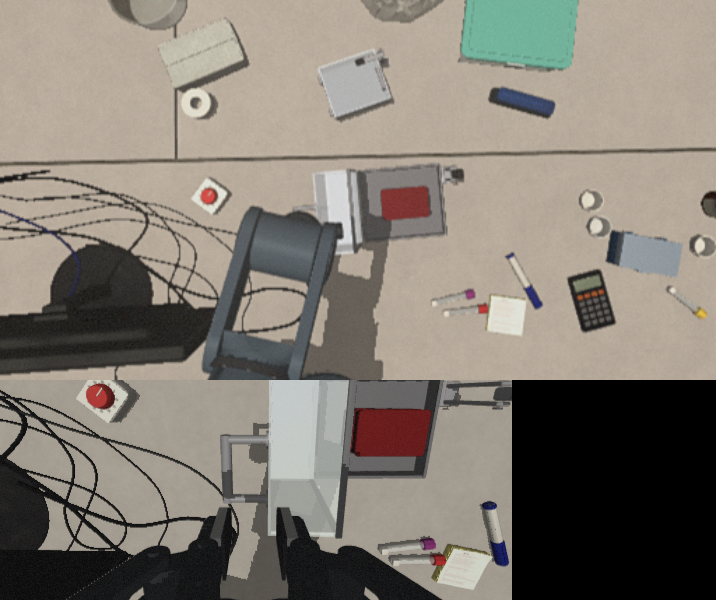

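```bash
cat > hood.py <<'E'
from h import *
C=np.array([453.,-169.5]); a=1.635; ex=np.array([np.cos(a),np.sin(a)]); ey=np.array([-np.sin(a),np.cos(a)])
def hb(th):
    f,u=163,106; xx=90-f*np.cos(th)+u*np.sin(th); zz=32+f*np.sin(th)+u*np.cos(th)
    return np.r_[C+ex*xx+ey*15,zz-2]
E
python3 - <<'E'
from hood import *
Y=a-np.pi/2; b=hb(1.635); print(b)
plan([(b[0],b[1],290,Y,26),(b[0],b[1],225,Y,26),(b[0],b[1],205,Y,26),(*b,Y,26)],step=40)
plan([(*b,Y,26),(*b,Y,0,3)]); print()
ths=np.linspace(1.635,-.012,21)[1:]
plan([(*hb(t),Y,0) for t in ths])
E
```

```text
[424.79865964  35.35229459 185.86324853]
[[0.021,-0.083,0.034,0.0,0.0,-0.001,26],[0.021,-0.083,0.142,0.0,0.0,-0.001,26],[0.021,-0.083,0.25,0.0,0.0,-0.001,26],[0.021,-0.083,0.317,0.0,0.0,-0.001,26],[0.021,-0.083,0.381,0.0,0.0,-0.001,26]]
[[0.0,0.0,0.0,0.0,0.0,0.0,26],[0.0,0.0,0.0,0.0,0.0,0.0,0],[0.0,0.0,0.0,0.0,0.0,0.0,0],[0.0,0.0,0.0,0.0,0.0,0.0,0],[0.0,0.0,0.0,0.0,0.0,0.0,0]]

[[0.0,0.044,-0.03,0.0,0.0,0.0,0],[0.0,0.09,-0.057,0.0,0.0,0.0,0],[0.0,0.139,-0.079,0.0,0.0,0.0,0],[0.0,0.189,-0.098,0.0,0.0,0.0,0],[0.0,0.24,-0.112,0.0,0.0,0.0,0]]
[[0.0,0.052,-0.01,0.0,0.0,0.0,0],[-0.001,0.105,-0.015,0.0,0.0,0.0,0],[-0.001,0.159,-0.017,0.0,0.0,0.0,0],[-0.001,0.212,-0.014,0.0,0.0,0.0,0],[-0.001,0.265,-0.006,0.0,0.0,0.0,0]]
[[0.0,0.052,0.012,0.0,0.0,0.0,0],[0.0,0.103,0.028,0.0,0.0,0.0,0],[0.0,0.152,0.048,0.0,0.0,0.0,0],[0.0,0.2,0.072,0.0,0.0,0.0,0],[0.0,0.245,0.1,0.0,0.0,0.0,0]]
[[0.0,0.043,0.032,0.0,0.0,0.0,0],[0.0,0.083,0.067,0.0,0.0,0.0,0],[0.0,0.12,0.105,0.0,0.0,0.0,0],[0.0,0.154,0.147,0.0,0.0,0.0,0],[0.0,0.185,0.191,0.0,0.0,0.0,0]]
```

Emit:
move_arm(
  increments=[
    [0.021,-0.083,0.034,0,0,-0.001,26],
    [0.021,-0.083,0.142,0,0,-0.001,26],
    [0.021,-0.083,0.25,0,0,-0.001,26],
    [0.021,-0.083,0.317,0,0,-0.001,26],
    [0.021,-0.083,0.381,0,0,-0.001,26],
  ],
)

```text
t: 38.9
ee_pos: [425.3, 35.5, 184.8]
tool_rot: [-3.14, -0.102, 0.001]
force: [-0.2, 0.2, -0.1]
grip_width: 25.9
```

Emit:
move_arm(
  increments=[
    [0,0,0,0,0,0,26],
    [0,0,0,0,0,0,0],
    [0,0,0,0,0,0,0],
    [0,0,0,0,0,0,0],
    [0,0,0,0,0,0,0],
  ],
)

```text
t: 39.4
ee_pos: [425.8, 35.1, 186.4]
tool_rot: [3.139, 0.102, 0.002]
force: [-0.4, -2.8, -5.1]
grip_width: 8.6
```

Handle held (8.6 mm on the 10 mm bar). Close the hood along the arc, first call then continue.

Emit:
move_arm(
  increments=[
    [0,0.044,-0.03,0,0,0,0],
    [0,0.09,-0.057,0,0,0,0],
    [0,0.139,-0.079,0,0,0,0],
    [0,0.189,-0.098,0,0,0,0],
    [0,0.24,-0.112,0,0,0,0],
  ],
)

```text
t: 39.9
ee_pos: [430.6, -35.7, 220.7]
tool_rot: [-3.137, -0.099, -0.004]
force: [1.4, 4.9, 4.3]
grip_width: 8.5
```

Emit:
move_arm(
  increments=[
    [0,0.052,-0.01,0,0,0,0],
    [-0.001,0.105,-0.015,0,0,0,0],
    [-0.001,0.159,-0.017,0,0,0,0],
    [-0.001,0.212,-0.014,0,0,0,0],
    [-0.001,0.265,-0.006,0,0,0,0],
  ],
)

```text
t: 40.4
ee_pos: [436.0, -115.3, 222.5]
tool_rot: [-3.138, -0.099, -0.007]
force: [3.6, 3.9, -1.3]
grip_width: 8.4
```

Emit:
move_arm(
  increments=[
    [0,0.052,0.012,0,0,0,0],
    [0,0.103,0.028,0,0,0,0],
    [0,0.152,0.048,0,0,0,0],
    [0,0.2,0.072,0,0,0,0],
    [0,0.245,0.1,0,0,0,0],
  ],
)

```text
t: 40.9
ee_pos: [441.0, -190.5, 191.2]
tool_rot: [3.139, 0.1, 0.005]
force: [5.2, 3.5, -0.0]
grip_width: 8.3
```

Emit:
move_arm(
  increments=[
    [0,0.043,0.032,0,0,0,0],
    [0,0.083,0.067,0,0,0,0],
    [0,0.12,0.105,0,0,0,0],
    [0,0.154,0.147,0,0,0,0],
    [0,0.185,0.191,0,0,0,0],
  ],
)

```text
t: 41.4
ee_pos: [444.1, -243.3, 135.1]
tool_rot: [-3.135, -0.096, -0.002]
force: [3.0, 35.7, 76.4]
grip_width: 8.2
```

Emit:
move_arm(
  increments=[
    [0,0,0,0,0,0,0],
    [0,0,0,0,0,0,0],
    [0,0,0,0,0,0,0],
    [0,0,0,0,0,0,0],
    [0,0,0,0,0,0,0],
  ],
)

```text
t: 41.9
ee_pos: [443.7, -242.9, 134.0]
tool_rot: [-3.137, -0.1, -0.001]
force: [5.1, 9.3, 5.3]
grip_width: 8.5
```

Run:
```python
from hood import *
import pickle
p=shot("wrist"); q=shot("scene"); pickle.dump((p,q),open("w17.pkl","wb")); s=manip.state(); print(s["t"],np.round(s["ee_pos"],1),s["grip_width"],s["force"],hb(0),hb(.05))
for k in ("hood_handle","clamp_end","clamp_pivot"): print(k,[(np.round(d["uv"],1).tolist(),round(d["confidence"],2)) for d in manip.tip_of(k,q)][:3])
for t in (0,.05,.1): print(t,proj(q,hb(t)+[0,0,2]))
```

```text
42.0 [ 443.7 -242.9  134. ] 8.395730904437102 [5.65013641 8.87927233 5.19257004] [ 442.71455406 -243.3119882   136.        ] [ 442.3615802  -237.8218237   144.01413219]
hood_handle [([273.0, 203.2], 0.89), ([289.7, 176.2], 0.72)]
clamp_end [([296.3, 176.1], 0.65)]
clamp_pivot [([294.3, 202.3], 0.55), ([190.7, 180.7], 0.47)]
0 [[276.32417724 199.92875381]]
0.05 [[274.42468164 196.67385167]]
0.1 [[272.38784406 193.48533406]]
```

```bash
cat >> hood.py <<'E'
def cl(th,r=65,h=7):
    x=-100+r*np.cos(th)-h*np.sin(th)-11; z=110+r*np.sin(th)+h*np.cos(th)+17
    return np.r_[C+ex*x+ey*-50,z]
E
python3 - <<'E'
from hood import *
Y=a-np.pi/2; b=hb(-.012)
plan([(*b,Y,26,2),(b[0],b[1],160,Y,26),(b[0],b[1],200,Y,26)]); print()
s=cl(1.9); o=s.copy(); o[:2]-=ex*20; print(o,s)
plan([(460,-330,250,.9,0),(o[0],o[1],250,1.635,0),(*o,1.635,0,1)],astep=8.4,step=48); print()
plan([(*cl(t),1.635,0) for t in np.linspace(1.9,-.01,25)])
E
```

```text
[[0.0,0.0,0.0,0.0,0.0,0.0,26],[0.0,0.0,0.0,0.0,0.0,0.0,26],[0.0,0.0,0.0,0.0,0.0,0.0,26],[0.0,0.0,-0.087,0.0,0.0,0.0,26],[0.0,0.0,-0.22,0.0,0.0,0.0,26]]

[ 513.075124   -324.60309449  186.24647873] [ 511.79193253 -304.64430144  186.24647873]
[[0.006,0.048,-0.028,0.0,0.0,-0.044,0],[0.013,0.096,-0.056,0.0,0.0,-0.089,0],[0.019,0.144,-0.083,0.0,0.0,-0.133,0],[0.025,0.192,-0.111,0.0,0.0,-0.177,0],[0.032,0.24,-0.139,0.0,0.0,-0.221,0]]
[[-0.026,0.041,-0.028,0.0,0.0,-0.045,0],[-0.002,0.059,-0.028,0.0,0.0,-0.084,0],[0.021,0.077,-0.028,0.0,0.0,-0.123,0],[0.045,0.095,-0.028,0.0,0.0,-0.162,0],[0.068,0.113,-0.028,0.0,0.0,-0.201,0]]
[[0.008,0.029,0.0,0.0,0.0,-0.039,0],[0.016,0.057,0.0,0.0,0.0,-0.078,0],[0.016,0.057,0.106,0.0,0.0,-0.078,0],[0.016,0.057,0.213,0.0,0.0,-0.078,0],[0.016,0.057,0.213,0.0,0.0,-0.078,0]]

[[0.067,0.0,0.0,0.0,0.0,0.0,0],[0.083,0.0,-0.007,0.0,0.0,0.0,0],[0.1,0.0,-0.013,0.0,0.0,0.0,0],[0.116,0.0,-0.017,0.0,0.0,0.0,0],[0.133,0.0,-0.019,0.0,0.0,0.0,0]]
[[0.018,0.0,-0.002,0.0,0.0,0.0,0],[0.035,0.0,-0.002,0.0,0.0,0.0,0],[0.052,0.0,0.0,0.0,0.0,0.0,0],[0.07,0.0,0.002,0.0,0.0,0.0,0],[0.086,0.0,0.007,0.0,0.0,0.0,0]]
[[0.017,0.001,0.005,0.0,0.0,0.0,0],[0.033,0.001,0.012,0.0,0.0,0.0,0],[0.048,0.001,0.02,0.0,0.0,0.0,0],[0.063,0.001,0.029,0.0,0.0,0.0,0],[0.077,0.001,0.039,0.0,0.0,0.0,0]]
[[0.013,0.0,0.012,0.0,0.0,0.0,0],[0.025,0.0,0.024,0.0,0.0,0.0,0],[0.036,0.0,0.037,0.0,0.0,0.0,0],[0.046,0.0,0.052,0.0,0.0,0.0,0],[0.055,0.0,0.066,0.0,0.0,0.0,0]]
[[0.008,0.0,0.016,0.0,0.0,0.0,0],[0.014,0.0,0.032,0.0,0.0,0.0,0],[0.019,0.0,0.049,0.0,0.0,0.0,0],[0.023,0.0,0.066,0.0,0.0,0.0,0],[0.025,0.0,0.083,0.0,0.0,0.0,0]]
```

Emit:
move_arm(
  increments=[
    [0,0,0,0,0,0,26],
    [0,0,0,0,0,0,26],
    [0,0,0,0,0,0,26],
    [0,0,-0.087,0,0,0,26],
    [0,0,-0.22,0,0,0,26],
  ],
)

```text
t: 42.65
ee_pos: [441.4, -243.9, 198.4]
tool_rot: [-3.136, -0.101, 0.009]
force: [0.7, -0.7, 0.2]
grip_width: 26.0
```

Emit:
move_arm(
  increments=[
    [0.006,0.048,-0.028,0,0,-0.044,0],
    [0.013,0.096,-0.056,0,0,-0.089,0],
    [0.019,0.144,-0.083,0,0,-0.133,0],
    [0.025,0.192,-0.111,0,0,-0.177,0],
    [0.032,0.24,-0.139,0,0,-0.221,0],
  ],
)

```text
t: 43.15
ee_pos: [456.9, -316.7, 241.8]
tool_rot: [-2.915, -1.171, 0.002]
force: [0.7, -0.0, -0.5]
grip_width: 0.0
```

Emit:
move_arm(
  increments=[
    [-0.026,0.041,-0.028,0,0,-0.045,0],
    [-0.002,0.059,-0.028,0,0,-0.084,0],
    [0.021,0.077,-0.028,0,0,-0.123,0],
    [0.045,0.095,-0.028,0,0,-0.162,0],
    [0.068,0.113,-0.028,0,0,-0.201,0],
  ],
)

```text
t: 43.65
ee_pos: [495.2, -326.8, 249.7]
tool_rot: [-2.407, -2.017, 0.001]
force: [-0.1, -0.4, -0.7]
grip_width: 0.2
```

Emit:
move_arm(
  increments=[
    [0.008,0.029,0,0,0,-0.039,0],
    [0.016,0.057,0,0,0,-0.078,0],
    [0.016,0.057,0.106,0,0,-0.078,0],
    [0.016,0.057,0.213,0,0,-0.078,0],
    [0.016,0.057,0.213,0,0,-0.078,0],
  ],
)

```text
t: 44.15
ee_pos: [510.2, -322.8, 181.7]
tool_rot: [-2.142, -2.284, 0.001]
force: [-0.4, 0.6, 0.4]
grip_width: 0.0
```

Run:
```python
from hood import *
p=shot("wrist"); q=shot("scene"); s=manip.state(); print(s["t"],np.round(s["ee_pos"],1),s["grip_width"],s["force"])
cv2.imwrite("pics/chk.png",np.vstack([cv2.resize(p["color"][60:360],None,fx=1.,fy=1.),cv2.resize(q["color"][140:270,150:370],(512,302))]))
for n,c in (("w",p),("s",q)):
  for k in ("hood_handle","clamp_end","clamp_pivot"): print(n,k,[(np.round(d["uv"],1).tolist(),round(d["confidence"],2)) for d in manip.tip_of(k,c)][:3])
  print(proj(c,hb(0)+[0,0,2]).round(1),proj(c,[509.3,-266.1,110]).round(1),proj(c,[509.3,-266.1,189]).round(1))
```

```text
44.25 [ 512.8 -324.9  185.8] -0.06379425355708658 [0.97900581 1.03069877 0.76389105]
w hood_handle [([150.5, 93.6], 0.94)]
w clamp_end [([261.7, 145.4], 0.68)]
w clamp_pivot []
[[149.1  94. ]] [[257.8 136.8]] [[259.1 150.7]]
s hood_handle [([272.3, 200.5], 0.96), ([289.3, 175.3], 0.76), ([254.9, 238.5], 0.4)]
s clamp_end [([296.7, 176.7], 0.65), ([278.2, 172.0], 0.56)]
s clamp_pivot [([296.8, 202.1], 0.68), ([296.7, 174.7], 0.47)]
[[276.3 199.9]] [[296.7 202.1]] [[297.2 174.8]]
```

View pics/chk.png

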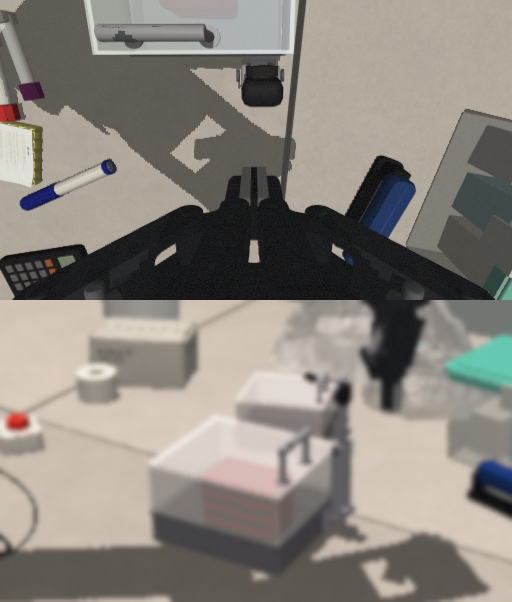

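Emit:
move_arm(
  increments=[
    [0.067,0.008,0,0,0,0,0],
    [0.083,0.01,-0.007,0,0,0,0],
    [0.1,0.01,-0.013,0,0,0,0],
    [0.116,0.01,-0.017,0,0,0,0],
    [0.133,0.01,-0.019,0,0,0,0],
  ],
)

```text
t: 45.05
ee_pos: [513.9, -284.3, 192.3]
tool_rot: [2.147, 2.292, -0.0]
force: [0.6, -0.6, -0.2]
grip_width: 0.2
```

Emit:
move_arm(
  increments=[
    [0.018,0,-0.002,0,0,0,0],
    [0.035,0,-0.002,0,0,0,0],
    [0.052,0,0,0,0,0,0],
    [0.07,0,0.002,0,0,0,0],
    [0.086,0,0.007,0,0,0,0],
  ],
)

```text
t: 45.55
ee_pos: [512.1, -258.5, 190.0]
tool_rot: [2.148, 2.292, 0.0]
force: [-0.1, -1.2, 2.0]
grip_width: -0.1
```

Emit:
move_arm(
  increments=[
    [0.017,0,0.005,0,0,0,0],
    [0.033,0,0.012,0,0,0,0],
    [0.048,0,0.02,0,0,0,0],
    [0.063,0,0.029,0,0,0,0],
    [0.077,0,0.039,0,0,0,0],
  ],
)

```text
t: 46.05
ee_pos: [510.4, -235.2, 177.8]
tool_rot: [-2.148, -2.292, -0.0]
force: [0.4, -0.6, 2.3]
grip_width: -0.1
```

Contact force of about 2 N — the clamp is moving as planned. Continue down.

Emit:
move_arm(
  increments=[
    [0.013,0,0.012,0,0,0,0],
    [0.025,0,0.024,0,0,0,0],
    [0.036,0,0.037,0,0,0,0],
    [0.046,0,0.052,0,0,0,0],
    [0.055,0,0.066,0,0,0,0],
  ],
)

```text
t: 46.55
ee_pos: [509.3, -218.8, 157.8]
tool_rot: [-2.148, -2.292, -0.0]
force: [0.1, 0.9, 1.0]
grip_width: 0.2
```

Emit:
move_arm(
  increments=[
    [0.008,0,0.016,0,0,0,0],
    [0.014,0,0.032,0,0,0,0],
    [0.019,0,0.049,0,0,0,0],
    [0.023,0,0.063,0,0,0,0],
    [0.025,0,0.075,0,0,0,0],
  ],
)

```text
t: 47.05
ee_pos: [508.8, -211.7, 135.3]
tool_rot: [-2.148, -2.292, 0.0]
force: [-1.6, 0.4, 10.3]
grip_width: -0.1
```

Emit:
move_arm(
  increments=[
    [0,0,0.004,0,0,0,0],
    [0,0,0.008,0,0,0,0],
    [0,0,0.008,0,0,0,0],
    [0,0,0.008,0,0,0,0],
    [0,0,0.008,0,0,0,0],
  ],
)

```text
t: 47.55
ee_pos: [508.9, -211.7, 135.2]
tool_rot: [2.148, 2.292, 0.0]
force: [-3.0, 3.2, 14.3]
grip_width: -0.1
```

Run:
```python
from hood import *
s=manip.state(); print(s["t"],np.round(s["ee_pos"],1),s["force"],json.load(open("cmd.json"))["p"],cl(0))
```

```text
47.55 [ 508.9 -211.7  135.2] [-3.00977571  3.21856391 14.27355926] [505.93645474460146, -212.14417594881155, 133.3000000000001] [ 505.84832297 -212.19724534  134.        ]
```

Run:
```python
from hood import *
plan([(506,-212,170,1.635,0),(500,-230,270,1.635,0,2),(420,-215,290,1.635,0,3)])
```

```text
[[0.0,0.0,-0.122,0.0,0.0,0.0,0],[-0.019,-0.008,-0.233,0.0,0.0,0.0,0],[-0.039,-0.016,-0.345,0.0,0.0,0.0,0],[-0.058,-0.024,-0.456,0.0,0.0,0.0,0],[-0.058,-0.024,-0.456,0.0,0.0,0.0,0]]
[[0.0,0.0,0.0,0.0,0.0,0.0,0],[0.034,-0.131,-0.033,0.0,0.0,0.0,0],[0.067,-0.262,-0.066,0.0,0.0,0.0,0],[0.067,-0.262,-0.066,0.0,0.0,0.0,0],[0.067,-0.262,-0.066,0.0,0.0,0.0,0]]
[[0.0,0.0,0.0,0.0,0.0,0.0,0],[0.0,0.0,0.0,0.0,0.0,0.0,0],[0.0,0.0,0.0,0.0,0.0,0.0,0],[0.0,0.0,0.0,0.0,0.0,0.0,0],[0.0,0.0,0.0,0.0,0.0,0.0,0]]
```

Emit:
move_arm(
  increments=[
    [0,0,-0.122,0,0,0,0],
    [-0.019,-0.008,-0.233,0,0,0,0],
    [-0.039,-0.016,-0.345,0,0,0,0],
    [-0.058,-0.024,-0.456,0,0,0,0],
    [-0.058,-0.024,-0.456,0,0,0,0],
  ],
)

```text
t: 48.05
ee_pos: [505.3, -232.4, 274.9]
tool_rot: [2.141, 2.283, 0.001]
force: [0.1, -0.7, -0.4]
grip_width: -0.0
```

Emit:
move_arm(
  increments=[
    [0,0,0,0,0,0,0],
    [0.034,-0.131,-0.033,0,0,0,0],
    [0.067,-0.262,-0.066,0,0,0,0],
    [0.067,-0.262,-0.066,0,0,0,0],
    [0.067,-0.262,-0.066,0,0,0,0],
  ],
)

```text
t: 48.55
ee_pos: [422.4, -214.2, 289.0]
tool_rot: [-2.148, -2.29, -0.0]
force: [0.1, -1.3, -0.5]
grip_width: 0.2
```

Run:
```python
from hood import *
p=shot("wrist"); q=shot("scene"); t=shot("top"); s=manip.state(); print(s["t"],np.round(s["ee_pos"],1),s["force"])
cv2.imwrite("pics/fin.png",np.vstack([p["color"][:300],cv2.resize(q["color"][140:270,150:370],(512,300))]))
for n,c in (("w",p),("s",q)):
  for k in ("hood_handle","clamp_end","clamp_pivot"): print(n,k,[(np.round(d["uv"],1).tolist(),round(d["confidence"],2)) for d in manip.tip_of(k,c)][:3])
  print(proj(c,hb(0)+[0,0,2]).round(1),proj(c,hb(.1)+[0,0,2]).round(1)); [print(th,proj(c,np.r_[C+ex*(-100+79*np.cos(th))+ey*-50,110+79*np.sin(th)]).round(1)) for th in (0,.1,.2)]
for k in ("timer","label_roll","stapler"): print(k,[np.round(back(t,d["uv"],0)[0]).tolist() for d in manip.tip_of(k,t)[:2]])
```

```text
48.7 [ 423.9 -214.9  289.2] [ 0.70272432 -0.56860266  0.1756169 ]
w hood_handle [([506.0, 114.0], 0.75), ([269.9, 210.3], 0.74)]
w clamp_end [([325.7, 158.1], 0.9)]
w clamp_pivot [([324.6, 222.0], 0.82)]
[[270.3 211.3]] [[271.4 206.2]]
0 [[326.7 159.9]]
0.1 [[328.5 161.4]]
0.2 [[330.3 163.7]]
s hood_handle [([288.6, 173.1], 0.76), ([274.8, 200.2], 0.6)]
s clamp_end [([269.7, 198.4], 0.63), ([280.4, 171.7], 0.56), ([156.9, 201.1], 0.24)]
s clamp_pivot [([294.7, 200.4], 0.59), ([156.3, 203.1], 0.54), ([296.6, 175.1], 0.42)]
[[276.3 199.9]] [[272.4 193.5]]
0 [[270.6 196.1]]
0.1 [[270.8 193.6]]
0.2 [[271.1 191.1]]
timer []
label_roll [[666.0, 251.0, 0.0]]
stapler [[651.0, -425.0, 0.0]]
```

View pics/fin.png

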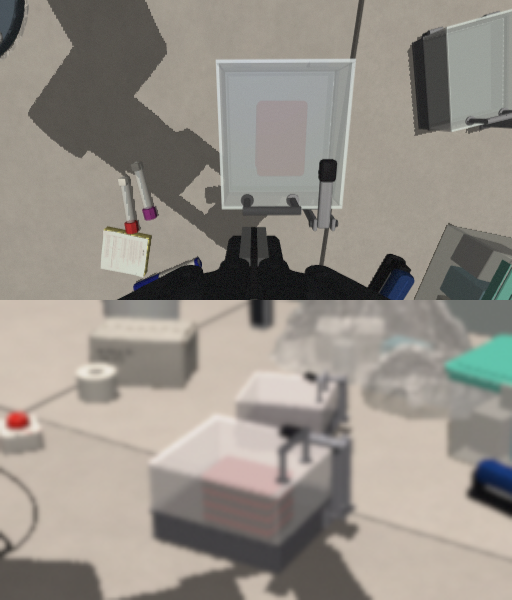

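The final picture shows the hood shut with the pile centred under it. The clamp lies across the hood top, with its end at pixel (326,158), against (326.7,159.9) in the model at angle 0. The arm is clear, so I am handing in.

```bash
python3 -c "
from rig import manip
print(manip.job_done())"
```

```text
the job is handed in; nothing more can be done
None
```

All four ink pads I found are stacked in the case, the hood is shut and the clamp is down on it. I handed in at about 49 s of robot time, and no verdict was reported.

**Pile:** The pads lie flat, long sides front to hinge. The visible top faces measured within about 2 mm of one another, with the tray centre at about (453, -169.5) mm. Before closing the hood I looked over the desk and saw no other pads.

**Hood:** The handle stopped 2 mm below its modelled shut height. Both cameras put it within about 2 px of the shut position.

**Clamp:** It stopped hard at 14 N about 1.7 mm above its modelled level, which is at most 0.03 rad. The wrist camera puts its end within 2 px of angle 0.

**Arm:** Clear of everything when I handed in.

**What went wrong or disagreed:**
- **Missed grasp:** The first grasp of the second pad closed on top of it because the fingers were too high. I went lower and it held.
- **Contact forces:** The force reading reached 48 N when I set down the first pad. It reached 76 N as the hood met its stop (wrist limit 120 N).
- **Bystanders:** At the last check the label roll read within 2 mm of its start. The stapler read about 8 mm off, which is near what the top camera resolves, and I never went near it. The network missed the timer in that last check. It was still in the same place in the picture.

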